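# Load the finishing turntable with two table feet and start the dryer

### The job

Load the paint turntable without spinning it, keeping its notch at the pointer: stand the tall table foot on the single-line mark and then the short one on the double-line mark, each set down gently, centred on its mark with a long edge of its plate pressed lightly home so it stays flush against the square hub. Once both stand there, turn the dryer's dial up click by click to setting 4, without going past it. Leave everything else where it is.

Things in the scene. Friction and masses are not known exactly. Their poses are not given: they have to be found in the camera images.
- tall_foot: The tall steel table foot, loose, about 0.3 kg: flat plate 44 (x) by 60 (y) by 5 mm with a 26 mm square tube standing on its middle, sides parallel to the plate; 90 mm high over all. Origin at the centre of the underside, z up the tube.
- tall_foot_mid (a point): Centre of the tall foot, 45 mm above its underside; x across the plate (44 mm), y along the plate (60 mm).
- short_foot: The short steel table foot, loose, about 0.25 kg: same plate and tube section as the tall one, but only 55 mm high over all. Origin at the centre of the underside, z up the tube.
- short_foot_mid (a point): Centre of the short foot, 27.5 mm above its underside; x across the plate (44 mm), y along the plate (60 mm).
- turntable (a joint): Angle of the turntable (rad, grows anticlockwise seen from above), 0 at the start with its notch at the pointer. It turns freely about its vertical axis with hardly any friction (0.004 N m); the slightest sideways push away from its axis spins it.
- hub: The square steel hub fixed on the middle of the turntable's round aluminium deck (radius 105 mm, its top 40 mm above the table): block 44 by 44 by 24 mm high, and turning with the deck. Origin on the axis, at the deck's top surface.
- hub_foot (a point): The point on the turntable's axis at the deck's top surface, turning with it. Its +x points along the single line mark, its -x along the double line mark (dark radial lines on the outer deck, from 70 to 102 mm from the axis). The hub's flat faces towards the marks lie 22 mm from the axis, so a foot whose plate is flush against one has its centre 44 mm from the axis, with its y axis along the face (either way round).
- deck: The turntable's round aluminium deck, radius 105 mm, 8 mm thick, turning with the hub. Origin on the axis at its underside, 8 mm below its top surface.
- stand_mark (a point): Top of the fixed pointer on the turntable's stand, 117 mm from the axis and 36 mm above the table, beside the deck's rim; the deck's short notch line (on its +y side) is opposite it at the start.
- dial (a joint): Angle of the dryer's click-stop dial (rad, grows clockwise seen from above). Six settings 0 to 5, one click of 0.628 rad (36 degrees) apart: setting n rests at 0.628 n, so 4 is at 2.513 (and 5, the end stop, at 3.14). It starts at 0, 1 or 2. It takes about 0.08 N m to turn it over a click and it falls by itself into the nearest setting when let go.
- dial_grip (a point): On the axis of the dial on top of the grey control box (120 by 120 by 60 mm), at the height to grip, 88 mm above the table. The dial is a black disc of radius 27 mm with an upright bar 48 mm long (along this point's x, turning with it), 11 mm wide and 28 mm high (from 70 to 98 mm above the table), to be pinched across its width. A white line on the bar's +x end points at the setting; six black ticks on the box grow longer from setting 0 to 5.
- tape_roll: Bystander: roll of masking tape lying flat, 88 mm across, 24 mm high. Origin under its centre.
- sanding_block: Bystander: cork sanding block 65 by 110 by 30 mm. Origin under its centre.
- paint_can: Bystander: closed paint can 86 mm across, 110 mm high. Origin under its centre.
- solvent_bottle: Bystander: solvent bottle 70 mm across, 210 mm high. Origin under its centre.
- scraper: Bystander: flat scraper 210 mm long, lying. Origin at its underside, near the middle.
- paint_brush: Bystander: paint brush 220 mm long, lying. Origin at its underside, near the middle.
- caster: Bystander: small caster, resting upside down on its 60 by 50 mm plate, 66 mm high, wheel up. Origin at the wheel's tread, on top.
- bolt_cup: Bystander: white cup 80 mm across, 90 mm high. Origin under its centre.
Mind the look-alikes: they are no part of the job. What is shaped like the tall_foot but green is not meant.

How it is judged:
On the way, in this order (a step that is already met when the one before it is completed fails the run):
1. the tall foot on the single-line mark is pressed (over 0.8 N) against the hub (x of tall_foot_mid in the frame of hub_foot between 0.0415 and 0.046 m and y of tall_foot_mid in the frame of hub_foot between -0.007 and 0.007 m and z of tall_foot_mid in the frame of hub_foot between 0.042 and 0.048 m and angle between the x axis of tall_foot_mid and the x axis of hub_foot, either way round below 0.1 rad and angle between tall_foot_mid's own z axis and vertical below 0.06 rad and contact force between tall_foot and hub above 0.8 N and value of joint turntable between -0.1 and 0.1 rad).
2. then the short foot on the double-line mark is pressed (over 0.8 N) against the hub, the tall one still in place (x of tall_foot_mid in the frame of hub_foot between 0.0415 and 0.046 m and y of tall_foot_mid in the frame of hub_foot between -0.007 and 0.007 m and z of tall_foot_mid in the frame of hub_foot between 0.042 and 0.048 m and angle between the x axis of each of tall_foot_mid, short_foot_mid and the x axis of hub_foot, either way round below 0.1 rad and angle between each of tall_foot_mid, short_foot_mid's own z axis and vertical below 0.06 rad and x of short_foot_mid in the frame of hub_foot between -0.046 and -0.0415 m and y of short_foot_mid in the frame of hub_foot between -0.007 and 0.007 m and z of short_foot_mid in the frame of hub_foot between 0.0245 and 0.0305 m and contact force between short_foot and hub above 0.8 N and value of joint turntable between -0.1 and 0.1 rad).
3. then the dial is at setting 4 (value of joint dial between 2.39327 and 2.63327 rad), for 0.2 s.
At the end, for the whole second after the job is handed in: Both feet stand released and at rest on the deck, tall at the single line, short at the double line, plate edge within 2 mm of the hub, centred within 7 mm, square within 0.1 rad; turntable at rest within 0.1 rad of its start; dial at setting 4 (within 0.12 rad) (all of step 3 and x of tall_foot_mid in the frame of hub_foot between 0.0415 and 0.046 m and y of tall_foot_mid in the frame of hub_foot between -0.007 and 0.007 m and z of tall_foot_mid in the frame of hub_foot between 0.042 and 0.048 m and angle between the x axis of each of tall_foot_mid, short_foot_mid and the x axis of hub_foot, either way round below 0.1 rad and angle between each of tall_foot_mid, short_foot_mid's own z axis and vertical below 0.06 rad and x of short_foot_mid in the frame of hub_foot between -0.046 and -0.0415 m and y of short_foot_mid in the frame of hub_foot between -0.007 and 0.007 m and z of short_foot_mid in the frame of hub_foot between 0.0245 and 0.0305 m and value of joint turntable between -0.1 and 0.1 rad and linear speed of each of tall_foot, short_foot below 0.01 m/s and velocity of joint turntable between -0.03 and 0.03 rad/s); the robot touches nothing.
It fails at once if the turntable is spun more than 0.2 rad away from the pointer (value of joint turntable above 0.2 rad or value of joint turntable below -0.2 rad).
It fails at once if the hub is pressed with more than 40 N, or the deck is struck (something dropped or rammed on it) with more than 120 N (contact force between hub and anything else above 40 N or contact force between deck and anything else above 120 N).
It fails at once if the dial goes past setting 4 towards 5 (value of joint dial above 2.91327 rad).
It fails at once if the dial is turned up past setting 2 before both feet stand in place (value of joint dial above 1.6 rad and not (x of tall_foot_mid in the frame of hub_foot between 0.0415 and 0.046 m and y of tall_foot_mid in the frame of hub_foot between -0.007 and 0.007 m and z of tall_foot_mid in the frame of hub_foot between 0.042 and 0.048 m and angle between the x axis of each of tall_foot_mid, short_foot_mid and the x axis of hub_foot, either way round below 0.1 rad and angle between each of tall_foot_mid, short_foot_mid's own z axis and vertical below 0.06 rad and x of short_foot_mid in the frame of hub_foot between -0.046 and -0.0415 m and y of short_foot_mid in the frame of hub_foot between -0.007 and 0.007 m and z of short_foot_mid in the frame of hub_foot between 0.0245 and 0.0305 m)).
It fails at once if a bystander is moved more than 40 mm (distance of any of tape_roll, sanding_block, paint_can, solvent_bottle, scraper, paint_brush, caster, bolt_cup from where it was at the start of the episode above 0.04 m).
It also fails if it takes over 72 s, if anything falls off the work surface, if the arm or the gripper's body presses on something with over 40 N, if the wrist force passes 120 N, or if a joint passes its speed limit or range.

### The arm

A 6-joint arm with a two-finger parallel gripper is mounted at the origin on the work surface. World frame = base frame: x ahead of the robot, y to its left, z up, the work surface at z = 0. Lengths are in m, angles in rad, forces in N, time in s.
With the tool pointing down it reaches from about 0.275 to 1 m from the base axis. Payload 8.4 kg.
Tool frame: the origin (TCP) lies between the finger pads; the fingertips stand 17 mm ahead of it and the grasp point (between the pads) lies 2 mm behind it (env.tip_reach is the distance from the TCP to the fingertips, in m); z points along the fingers, y is the line along which they close (so a half turn about z gives the same grasp; the last joint's range is limited). The gripper opens to 85 mm and grips with 20 to 120 N. Pads are 22 mm wide; open, the fingers measure 114 mm over their backs; the gripper's body (76 mm by 85 mm) begins 54 mm behind the grasp point. The pads swing forward as they close: fully open they stand 13 mm farther back than shut.
Start: joints at [1.317, 0.353, 1.633, -0, 1.155, -0.002], TCP at [0.156, 0.605, 0.248] pointing down, gripper open.
Joint ranges: [-2.63, 2.63], [-0.92, 2.1], [0.06, 2.66], [-1.3, 4.44], [0, 2.69], [-3.02, 3.02]. Speed limits (rad/s): [2.22, 2.22, 2.79, 3.14, 3.14, 3.14].

### API

Orientations are given as a unit quaternion [w, x, y, z].
In Python, from workcell import monitor, snapshot, get_calibration, sign_off, boxes_of, masks_of, mark_of, env gives the robot as it stands. The module is installed in compiled form; this text tells all that it offers.
- The arm moves only by the tool move_arm, never from a script. Its argument "motion" is a list of rows, each an object of numbers: "x", "y", "z": the shift along the tool's x, y, z each as a share of 120 mm, from -1 to 1; "rx", "ry", "rz": the turn, a rotation vector about the tool's x, y, z each as a share of pi rad, from -1 to 1; "jaw": the gripper's target within -1 to 1 (shut at 1, half-way at 0, fully open at -1). A call has 1 to 12 rows; each row shifts and turns the commanded pose from where the row before left it, along the tool's axes as they then stand; what a row does not reach is not made up. A row lasts 1/12 s, in which the tool goes at most 41.7 mm and 7.16 degrees, less where a joint would pass 70% of its speed; a pose out of reach is approached as far as the arm can. A call with a number of a shift or a turn outside -1 to 1 is refused whole. A call with a gripper value outside its range is refused whole. The fingers move at their own pace and stop on an object; "force" is the grip in N (left out, the last holds). Time passes only in rows, so rows that do not move let the fingers close. It gives the time, the measured TCP pose, the force, the opening and the grip force at its end, in the units of the state.
- monitor.get_obs(): the state, without advancing time (a new reading comes with each control period).
- snapshot(name): name is "scene" or "top" or "wrist"; returns (picture, depth): 420x560x3 uint8, red, green, blue; 420x560 float32, m along the optical axis (not along the pixel's ray), 0 where there is no reading.
- get_calibration(name): a dict with "vertical_fov" (degrees; the focal length in pixels is half the picture's height over the tangent of half this angle, whatever the lens; pixels are square), "cx", "cy" (the principal point, pixels), "origin" and "rotation" of the camera in the world; the wrist camera has in their place "tool_from_camera" (4x4, takes a point from camera to tool coordinates, whose origin is the TCP and whose axes are the flange's). Camera axes: x right, y up, looking along -z (the intrinsics and any distortion apply to the point x, -y, -z); pixel columns grow to the right and rows downward; lengths in m; the calibration is good to about 2 mm. A picture is of the moment at which its call begins: read the wrist's pose just before it. get_calibration takes no time and is no camera call.
- sign_off(): hands the job in; it is judged then, once.
Trained networks look in the newest picture that a camera, given by its name, has taken for a name from the list of things; names that differ only in an ending like _2 or _b are one class to them, and where a whole thing is asked for, a point or a joint stands for the part that bears it (a point fixed in the world has none). Each returns a list of dicts, best first, with "confidence" (0 to 1); they miss things now and then, are a little off and sometimes report something else, mostly with a low value. They report only what shows in the picture. A call takes as long as a camera call. They do not tell look-alikes from the thing itself.
- boxes_of(camera, thing): "bbox" ([left, top, width, height] in pixels, round what is visible of it).
- masks_of(camera, thing): "region" (420x560 bool, what is visible of it) and "bbox" ([left, top, width, height] in pixels, round what is visible of it).
- mark_of(camera, thing): "at" ([column, row] in pixels: a listed point, or the origin of a listed thing).
The state is a dict: "t": time; "joint_positions": joint angles; "qd": joint speeds; "effort": joint torques, N m; "ee_pos": TCP position; "eef_rot": TCP orientation; "contact_force": force on the tool from outside, world axes, zero at the start; "torque": the same for the moment, N m; "gripper_width": finger opening in m; "grip_force": force on a finger pad.
Only numpy, scipy, OpenCV 4.12 (cv2) and the standard library are available. Lean on these libraries where they do the work, as an engineer would, in place of code of your own. Each camera call takes 0.05 s, during which the arm holds its last target. There are 200 camera calls.

## Working session

There is one attempt and no reset: what is moved stays moved. The work goes in short steps, Python scripts to look and compute and a tool call to move; the robot and the scene stay as the last step left them, time stands still between calls to the robot, and variables do not carry over. Pictures are saved under pics/ and viewed, at most 10 in all, crops included, and the job is handed in when it is done.

Besides the shell and the picture viewer there is one more tool, called after "Call:" as a command line: name --argument value ..., lists and objects as JSON in quotes. move_arm: Moves the arm, as the interface text tells. Shift numbers are shares of 120 mm and turn numbers shares of pi rad, none past 1 either way. Its arguments: {"type":"object","properties":{"motion":{"type":"array","items":{"type":"object","properties":{"x":{"type":"number","minimum":-1,"maximum":1},"y":{"type":"number","minimum":-1,"maximum":1},"z":{"type":"number","minimum":-1,"maximum":1},"rx":{"type":"number","minimum":-1,"maximum":1},"ry":{"type":"number","minimum":-1,"maximum":1},"rz":{"type":"number","minimum":-1,"maximum":1},"jaw":{"type":"number"}}}},"force":{"type":"number"}},"required":["motion"]}

```bash
mkdir -p pics; cat > h.py <<'E'
import numpy as np, cv2
from workcell import *
from scipy.spatial.transform import Rotation as R
def quat(q): return R.from_quat([q[1],q[2],q[3],q[0]]).as_matrix()
def cam(name):
    c=get_calibration(name); f=210/np.tan(np.radians(c["vertical_fov"])/2)
    if "origin" in c: return f,c["cx"],c["cy"],np.array(c["origin"]),np.array(c["rotation"]),c
    o=monitor.get_obs(); T=np.array(c["tool_from_camera"]); Rt=quat(o["eef_rot"])
    return f,c["cx"],c["cy"],Rt@T[:3,3]+np.array(o["ee_pos"]),Rt@T[:3,:3],c
def rays(K,u,v):
    f,cx,cy,o,Rm,c=K
    return np.stack([(u-cx)/f,-(v-cy)/f,-np.ones_like(u,float)],-1)@Rm.T
def pts(K,u,v,d): return K[3]+rays(K,np.asarray(u,float),np.asarray(v,float))*np.asarray(d)[...,None]
def plane(K,u,v,z):
    r=rays(K,np.asarray(u,float),np.asarray(v,float)); return K[3]+r*((z-K[3][2])/r[...,2])[...,None]
def cloud(K,d):
    v,u=np.mgrid[:420,:560]; return pts(K,u,v,d)
def save(n,p): cv2.imwrite(f"pics/{n}.png",cv2.cvtColor(p,cv2.COLOR_RGB2BGR))
E
python3 - <<'E'
from h import *
np.set_printoptions(precision=4,suppress=True)
o=monitor.get_obs();print(o)
for n in ["scene","top"]:
    p,d=snapshot(n);save(n,p);K=cam(n);print(n,K);np.savez(n+".npz",p=p,d=d)
    for t in ["tall_foot","short_foot","hub_foot","hub","deck","dial_grip","stand_mark"]:
        for r in mark_of(n,t)[:2]:
            u,v=r["at"];print(t,np.round(r["at"],1),round(r["confidence"],2),pts(K,u,v,d[min(419,int(v)),min(559,int(u))]))
print(get_calibration("wrist"))
E
```

```text
{'t': 0.0, 'joint_positions': array([ 1.3166,  0.3536,  1.6342,  0.    ,  1.1552, -0.0024]), 'qd': array([ 0.0022, -0.    , -0.0009, -0.0008,  0.0001, -0.0005]), 'effort': array([  0.0018, -60.5229, -34.2084,   0.0003,   0.0089,  -0.    ]), 'ee_pos': array([0.1556, 0.6048, 0.2476]), 'eef_rot': array([-0.0001,  0.1256,  0.9921, -0.0007]), 'contact_force': array([ 0.4002, -0.2453, -0.9897]), 'torque': array([-0.023 , -0.0075, -0.0321]), 'grip_force': 0.0, 'gripper_width': 0.08527725458235481}
scene (np.float64(469.9418715968547), 280.8594651610883, 213.4643218990857, array([1.4355, 0.136 , 0.8943]), array([0.577 , 0.2627, 0.3171, 0.7054]), {'vertical_fov': 48.15627560199567, 'cx': 280.8594651610883, 'cy': 213.4643218990857, 'origin': array([1.4355, 0.136 , 0.8943]), 'rotation': array([0.577 , 0.2627, 0.3171, 0.7054])})Traceback (most recent call last):
  File "<stdin>", line 8, in <module>
  File "h.py", line 13, in pts
    def pts(K,u,v,d): return K[3]+rays(K,np.asarray(u,float),np.asarray(v,float))*np.asarray(d)[...,None]
                                  ~~~~^^^^^^^^^^^^^^^^^^^^^^^^^^^^^^^^^^^^^^^^^^^
  File "h.py", line 12, in rays
    return np.stack([(u-cx)/f,-(v-cy)/f,-np.ones_like(u,float)],-1)@Rm.T
           ~~~~~~~~~~~~~~~~~~~~~~~~~~~~~~~~~~~~~~~~~~~~~~~~~~~~~~~~^~~~~
ValueError: matmul: Input operand 1 has a mismatch in its core dimension 0, with gufunc signature (n?,k),(k,m?)->(n?,m?) (size 4 is different from 3)
```

View pics/scene.png

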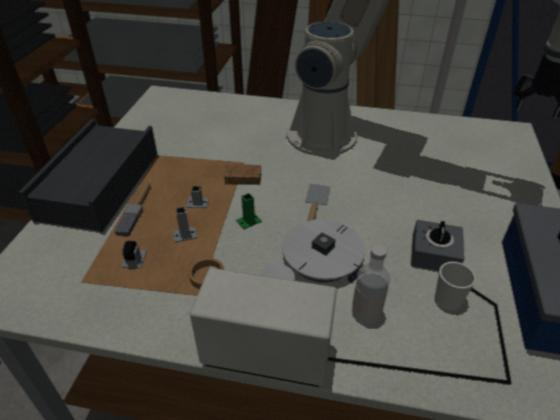

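The scene view shows the tall foot at (183,225), the short one at (197,195), the green decoy at (248,210), the turntable at (323,245) and the dial at (440,240). The rotation is a quaternion, so I'll fix the helper.

```bash
sed -i 's/np.array(c\["rotation"\]),c/quat(c["rotation"]),c/' h.py
python3 - <<'E'
from h import *
np.set_printoptions(precision=4,suppress=True)
for n in ["scene","top"]:
    p,d=snapshot(n);save(n,p);K=cam(n);np.savez(n+".npz",p=p,d=d);print(n,K[:4],list(K[5].keys()))
    for t in ["tall_foot_mid","tall_foot","short_foot","hub_foot","dial_grip","stand_mark","solvent_bottle","paint_can"]:
        for r in mark_of(n,t)[:2]:
            u,v=r["at"];print(t,np.round(r["at"],1),round(r["confidence"],2),pts(K,u,v,d[min(419,int(v)),min(559,int(u))]))
print(get_calibration("wrist"))
E
```

```text
scene (np.float64(469.9418715968547), 280.8594651610883, 213.4643218990857, array([1.4355, 0.136 , 0.8943])) ['vertical_fov', 'cx', 'cy', 'origin', 'rotation']
tall_foot_mid [183.  220.1] 0.69 [ 0.5886 -0.2916  0.0648]
tall_foot_mid [249.5 209. ] 0.68 [ 0.4982 -0.1351  0.054 ]
tall_foot [181.7 231.9] 0.94 [ 0.5933 -0.2991  0.025 ]
tall_foot [247.9 222.1] 0.92 [ 0.5043 -0.1399  0.0101]
short_foot [197.6 206.4] 0.67 [ 0.4584 -0.3035  0.0011]
hub_foot [324.4 248.3] 0.75 [0.615  0.0854 0.0629]
hub_foot [133.1 244. ] 0.68 [ 0.6919 -0.3857  0.0587]
dial_grip [444.6 226.3] 0.81 [0.5118 0.3718 0.0966]
stand_mark [362.9 266.9] 0.75 [0.729  0.1786 0.1389]
solvent_bottle [366.1 315.3] 0.83 [0.7773 0.201  0.0373]
paint_can [365.1 313.5] 0.54 [0.7772 0.1981 0.0429]
paint_can [184.  233.3] 0.52 [ 0.586  -0.2969  0.0133]
top (np.float64(465.45973371213137), 288.63463259244327, 212.22082080496247, array([ 0.3342, -0.0424,  1.405 ])) ['vertical_fov', 'cx', 'cy', 'origin', 'rotation']
tall_foot_mid [375.1 207. ] 0.62 [ 0.5585 -0.2976  0.0591]
tall_foot [372.8 203.4] 0.72 [ 0.5689 -0.2909  0.0615]
tall_foot [324.8 233.9] 0.56 [ 0.4786 -0.1448  0.0938]
short_foot [379.  247.1] 0.69 [ 0.4413 -0.3044  0.0517]
short_foot [406.3 161.6] 0.18 [ 0.6914 -0.3952  0.067 ]
hub_foot [247.1 200.8] 0.76 [0.5837 0.0769 0.0664]
hub_foot [249.1 205.9] 0.21 [0.5689 0.0714 0.0637]
dial_grip [145.1 228.2] 0.52 [0.505  0.3628 0.0995]
stand_mark [214.4 187.3] 0.82 [0.6316 0.1767 0.0412]
solvent_bottle [207.  156.1] 0.93 [0.707  0.1863 0.1157]
paint_can [271.5 146.4] 0.85 [0.7322 0.0014 0.1143]
paint_can [336.  161.7] 0.53 [ 0.7127 -0.1941  0.0037]
{'vertical_fov': 67.04850734798346, 'cx': 279.02799156777525, 'cy': 209.10790170149798, 'tool_from_camera': array([[-0.0001,  0.9568,  0.2909,  0.0745],
       [ 1.    ,  0.0001, -0.0001,  0.0009],
       [-0.0001,  0.2909, -0.9568, -0.125 ],
       [ 0.    ,  0.    ,  0.    ,  1.    ]])}
```

View pics/top.png

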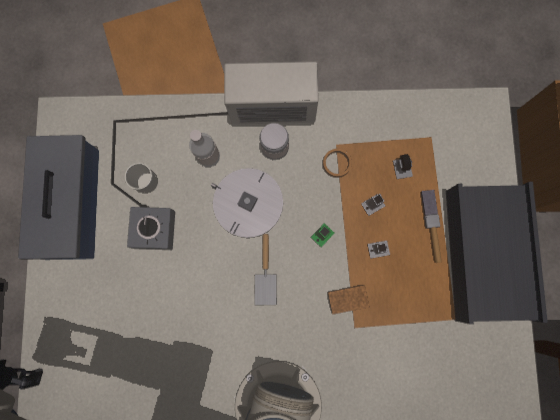

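The top view (up = +x, left = +y) shows the turntable at (247,201), its single mark at (262,177), its double mark at (235,228) and the pointer at (214,187). The tall foot is at (373,204), the short foot at (378,249), the green decoy at (322,235) and the dial at (148,227). The paint can (273,138) and bottle (203,147) stand close to the turntable.

```bash
python3 - <<'E'
from h import *
np.set_printoptions(precision=4,suppress=True)
for n in ["top","scene"]:
    z=np.load(n+".npz");d=z["d"];K=cam(n);P=cloud(K,d);P[d==0]=np.nan
    def sel(c,r,lo,hi): 
        m=(np.hypot(P[...,0]-c[0],P[...,1]-c[1])<r)&(P[...,2]>lo)&(P[...,2]<hi); return P[m]
    def rect(nm,Q):
        if len(Q)<4: print(n,nm,len(Q)); return
        (c,s,a)=cv2.minAreaRect((Q[:,:2]*1000).astype(np.float32)); print(n,nm,len(Q),"c",np.round(c,1),"size",np.round(s,1),"ang",round(a,1),"zmed",round(np.median(Q[:,2]),4))
    rect("table",sel((.3,.2),.05,-.02,.02))
    rect("deck",sel((.575,.08),.16,.03,.05))
    rect("hub",sel((.58,.08),.06,.056,.09))
    rect("tall top",sel((.57,-.292),.05,.07,.12))
    rect("tall plate",sel((.57,-.295),.06,.004,.12))
    rect("short top",sel((.45,-.303),.05,.04,.08))
    rect("short plate",sel((.45,-.303),.06,.004,.12))
    rect("dialbar",sel((.505,.365),.05,.085,.12))
    rect("box",sel((.505,.365),.12,.05,.12))
    rect("can",sel((.73,.0),.07,.09,.14))
    rect("dryer",sel((.86,.02),.2,.16,.5))
    rect("bottle",sel((.73,.2),.09,.16,.25))
E
```

```text
top table 898 c [300.1 200. ] size [98.  97.5] ang 45.6 zmed 0.001
top deck 3583 c [583.9  78. ] size [208.5 208.8] ang 6.6 zmed 0.0413
top hub 230 c [583.6  78.1] size [44.8 43.4] ang 62.1 zmed 0.0653
top tall top 99 c [ 573.9 -299.7] size [26.6 26.7] ang 25.6 zmed 0.091
top tall plate 579 c [ 569.4 -295.2] size [117.9 114.5] ang 69.4 zmed 0.007
top short top 91 c [ 438.3 -310.7] size [25.6 27.4] ang 8.8 zmed 0.0563
top short plate 577 c [ 450.2 -301.1] size [117.5 113.6] ang 0.1 zmed 0.0068
top dialbar 90 c [512.4 365.1] size [12.9 47.4] ang 87.7 zmed 0.0982
top box 1712 c [537.8 363.7] size [121.5 170.9] ang 86.4 zmed 0.0614
top can 650 c [760.2  -3.4] size [85.4 76.4] ang 81.9 zmed 0.1106
top dryer 4175 c [890.   -1.4] size [125.6 259.2] ang 0.3 zmed 0.1909
top bottle 178 c [735.9 200.6] size [31.7 33.2] ang 81.1 zmed 0.2083
scene table 540 c [301.4 200. ] size [98.7 96.9] ang 85.9 zmed -0.0006
scene deck 3617 c [587.3  78.6] size [210.5 206.8] ang 11.2 zmed 0.0394
scene hub 258 c [588.3  78.5] size [46.2 46.9] ang 62.7 zmed 0.0631
scene tall top 123 c [ 580.4 -299.4] size [31.7 25.7] ang 29.3 zmed 0.088
scene tall plate 418 c [ 567.9 -298.9] size [87.5 86.5] ang 56.6 zmed 0.0408
scene short top 94 c [ 442.5 -310.2] size [31.4 27.4] ang 8.2 zmed 0.0529
scene short plate 270 c [ 454.  -301.3] size [ 75.9 101.5] ang 16.3 zmed 0.0253
scene dialbar 91 c [516. 365.] size [10.9 52.9] ang 87.2 zmed 0.0966
scene box 1677 c [538.  364.6] size [120.3 166.5] ang 87.1 zmed 0.0598
scene can 399 c [750.8  -2.6] size [42.  78.7] ang 0.3 zmed 0.1095
scene dryer 8167 c [896.5  -0.9] size [260.6 122.8] ang 89.9 zmed 0.1892
scene bottle 367 c [742.6 202.1] size [30.9 31.2] ang 85.6 zmed 0.1991
```

Call:
move_arm --motion '[{"y": -0.3, "x": -0.1, "z": -0.1, "jaw": -1}, {"y": -0.3, "x": -0.1, "z": -0.1}, {"y": -0.3, "x": -0.1}, {"y": -0.3, "x": -0.1}]'

```text
invalid input
```

Call:
move_arm --motion '[{"x": -0.21, "y": -0.257, "z": 0, "rx": 0, "ry": 0, "rz": 0, "jaw": -1}, {"x": -0.21, "y": -0.257, "z": 0, "rx": 0, "ry": 0, "rz": 0, "jaw": -1}, {"x": -0.21, "y": -0.257, "z": 0, "rx": 0, "ry": 0, "rz": 0, "jaw": -1}, {"x": -0.21, "y": -0.257, "z": 0, "rx": 0, "ry": 0, "rz": 0, "jaw": -1}, {"x": -0.21, "y": -0.257, "z": 0, "rx": 0, "ry": 0, "rz": 0, "jaw": -1}, {"x": -0.21, "y": -0.257, "z": 0, "rx": 0, "ry": 0, "rz": 0, "jaw": -1}, {"x": -0.21, "y": -0.257, "z": 0, "rx": 0, "ry": 0, "rz": 0, "jaw": -1}, {"x": -0.21, "y": -0.257, "z": 0, "rx": 0, "ry": 0, "rz": 0, "jaw": -1}, {"x": -0.21, "y": -0.257, "z": 0, "rx": 0, "ry": 0, "rz": 0, "jaw": -1}, {"x": -0.21, "y": -0.257, "z": 0, "rx": 0, "ry": 0, "rz": 0, "jaw": -1}, {"x": -0.21, "y": -0.257, "z": 0, "rx": 0, "ry": 0, "rz": 0, "jaw": -1}, {"x": -0.21, "y": -0.257, "z": 0, "rx": 0, "ry": 0, "rz": 0, "jaw": -1}]' --force 30

```text
t: 2.0
ee_pos: [0.3568, 0.1698, 0.2487]
eef_rot: [0.0, 0.125, 0.992, 0.0]
contact_force: [1.0, 0.5, 1.0]
gripper_width: 0.0855
grip_force: 0.0
```

Call:
move_arm --motion '[{"x": -0.21, "y": -0.257, "jaw": -1}, {"x": -0.21, "y": -0.257, "jaw": -1}, {"x": -0.21, "y": -0.257, "jaw": -1}, {"x": -0.21, "y": -0.257, "jaw": -1}, {"x": -0.21, "y": -0.257, "jaw": -1}, {"x": -0.21, "y": -0.257, "jaw": -1}, {"x": -0.21, "y": -0.257, "jaw": -1}, {"x": -0.21, "y": -0.257, "jaw": -1}, {"x": -0.21, "y": -0.257, "jaw": -1}, {"x": -0.21, "y": -0.257, "jaw": -1}, {"x": -0.21, "y": -0.257, "jaw": -1}, {"x": -0.21, "y": -0.257, "jaw": -1}]'

```text
invalid input
```

Call:
move_arm --motion '[{"x": -0.21, "y": -0.257, "z": 0, "rx": 0, "ry": 0, "rz": 0, "jaw": -1}, {"x": -0.21, "y": -0.257, "z": 0, "rx": 0, "ry": 0, "rz": 0, "jaw": -1}, {"x": -0.21, "y": -0.257, "z": 0, "rx": 0, "ry": 0, "rz": 0, "jaw": -1}, {"x": -0.21, "y": -0.257, "z": 0, "rx": 0, "ry": 0, "rz": 0, "jaw": -1}, {"x": -0.21, "y": -0.257, "z": 0, "rx": 0, "ry": 0, "rz": 0, "jaw": -1}, {"x": -0.21, "y": -0.257, "z": 0, "rx": 0, "ry": 0, "rz": 0, "jaw": -1}, {"x": -0.21, "y": -0.257, "z": 0, "rx": 0, "ry": 0, "rz": 0, "jaw": -1}, {"x": -0.21, "y": -0.257, "z": 0, "rx": 0, "ry": 0, "rz": 0, "jaw": -1}, {"x": -0.21, "y": -0.257, "z": 0, "rx": 0, "ry": 0, "rz": 0, "jaw": -1}, {"x": -0.21, "y": -0.257, "z": 0, "rx": 0, "ry": 0, "rz": 0, "jaw": -1}, {"x": -0.21, "y": -0.257, "z": 0, "rx": 0, "ry": 0, "rz": 0, "jaw": -1}, {"x": -0.21, "y": -0.257, "z": 0, "rx": 0, "ry": 0, "rz": 0, "jaw": -1}]'

```text
t: 3.0
ee_pos: [0.5575, -0.2643, 0.2483]
eef_rot: [0.0, 0.126, 0.992, 0.0]
contact_force: [0.5, 0.8, 0.3]
gripper_width: 0.0854
grip_force: 0.0
```

```bash
python3 - <<'E'
from h import *
np.set_printoptions(precision=4,suppress=True)
K=cam("wrist");p,d=snapshot("wrist");save("w1",p);np.savez("w1.npz",p=p,d=d)
P=cloud(K,d)
def rect(nm,m):
    Q=P[m]
    (c,s,a)=cv2.minAreaRect((Q[:,:2]*1000).astype(np.float32)); print(nm,len(Q),"c",np.round(c,1),"size",np.round(s,1),"ang",round(a,1),"z",np.round(np.percentile(Q[:,2],[5,50,95]),4))
for t in ["tall_foot","short_foot"]:
    for r in masks_of("wrist",t)[:3]:
        m=r["region"]&(d>0); print(t,round(r["confidence"],2),np.round(r["bbox"]))
        rect("plate",m&(P[...,2]<.012)&(P[...,2]>-.01))
        top=m&(P[...,2]>np.percentile(P[m][:,2],97)-.008)
        rect("top",top); rect("all",m)
E
```

```text
tall_foot 0.92 [227. 172.  56.  71.]
plate 960 c [ 585.8 -302.8] size [56.2 78.1] ang 31.0 z [0.0016 0.0045 0.0061]
top 755 c [ 577.  -298.2] size [25.9 26.4] ang 28.6 z [0.0863 0.0896 0.0909]
all 2272 c [ 585.8 -302.8] size [56.2 78.1] ang 31.0 z [0.0034 0.0398 0.0904]
tall_foot 0.64 [342.  55.  77.  69.]
plate 1217 c [ 487.  -140.8] size [44.1 61.5] ang 45.1 z [0.0031 0.0046 0.0062]
top 1097 c [ 487.5 -141.6] size [26.2 26.3] ang 45.0 z [0.086  0.0896 0.0909]
all 3086 c [ 487.  -140.8] size [44.1 61.5] ang 45.1 z [0.0036 0.0476 0.0905]
short_foot 0.83 [181.  55.  65.  65.]
plate 1364 c [ 440.4 -308.9] size [47.1 62. ] ang 8.2 z [0.0029 0.0045 0.006 ]
top 860 c [ 440.8 -308.3] size [26.  26.3] ang 9.2 z [0.0527 0.0546 0.0561]
all 2455 c [ 440.4 -308.9] size [47.1 62. ] ang 8.2 z [0.0033 0.0057 0.0555]
```

View pics/w1.png

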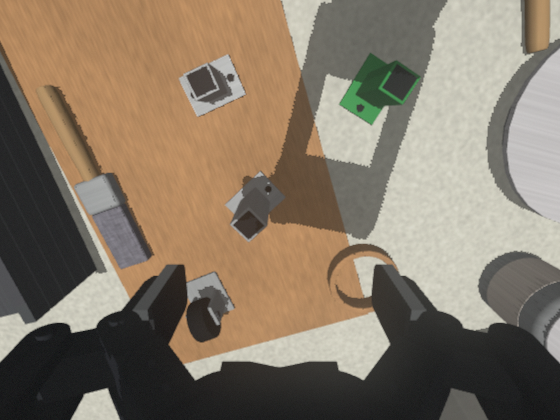

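The wrist view shows the short foot at (212,85) and the tall foot at (255,205), with the caster below at (208,310). The tall foot's long axis still needs checking in the tube's frame.

```bash
cat >> h.py <<'E'
def state():
    o=monitor.get_obs(); M=quat(o["eef_rot"]); return np.array(o["ee_pos"]),np.degrees(np.arctan2(M[1,0],M[0,0])),M,o
def plan(target,yaw,cur=None):
    p,y,M,o=state(); dy=(yaw-y+180)%360-180
    d=M.T@(np.array(target)-p); e=R.from_matrix(M.T@np.array([[np.cos(np.radians(yaw)),np.sin(np.radians(yaw)),0],[np.sin(np.radians(yaw)),-np.cos(np.radians(yaw)),0],[0,0,-1]]).T.T).as_rotvec()
    print("pos",p.round(4),"yaw",round(y,2),"t",o["t"],"j6",round(o["joint_positions"][5],2)); print("shift(share)",(d/.12).round(3),"rows>=",round(np.linalg.norm(d)/.0417,1),"| turn total share",(e/np.pi).round(4),"rows>=",round(np.degrees(np.linalg.norm(e))/7.16,1))
E
python3 - <<'E'
from h import *
z=np.load("w1.npz");p,d=z["p"].astype(int),z["d"];K=cam("wrist");P=cloud(K,d)
for c,a in [((.577,-.2982),28.6),((.4408,-.3083),9.2)]:
    a=np.radians(a);q=P-np.array([*c,0]);X=q[...,0]*np.cos(a)+q[...,1]*np.sin(a);Y=-q[...,0]*np.sin(a)+q[...,1]*np.cos(a)
    m=(np.hypot(X,Y)<.045)&(P[...,2]>.0025)&(P[...,2]<.008)&(abs(p[...,0]-p[...,2])<20)&(p.sum(-1)>200)
    print(m.sum(),np.percentile(X[m],[1,10,50,90,99]).round(4),np.percentile(Y[m],[1,10,50,90,99]).round(4))
plan((.577,-.298,.25),28.6+90)
E
```

```text
806 [-0.0219 -0.0201 -0.0114  0.0157  0.0203] [-0.0292 -0.0216  0.0145  0.0267  0.0294]
1228 [-0.0215 -0.0171  0.006   0.0189  0.0211] [-0.0294 -0.0264  0.0141  0.0265  0.0294]
pos [ 0.5577 -0.2647  0.2478] yaw 165.42 t 3.15 j6 -1.76
shift(share) [-0.226 -0.228 -0.019] rows>= 0.9 | turn total share [-1.000e-04  1.000e-04  2.601e-01] rows>= 6.5
```

Call:
move_arm --motion '[{"x": -0.226, "y": -0.228, "z": 0, "rx": 0, "ry": 0, "rz": 0, "jaw": -1}, {"x": 0, "y": 0, "z": 0, "rx": 0, "ry": 0, "rz": 0.0372, "jaw": -1}, {"x": 0, "y": 0, "z": 0, "rx": 0, "ry": 0, "rz": 0.0372, "jaw": -1}, {"x": 0, "y": 0, "z": 0, "rx": 0, "ry": 0, "rz": 0.0372, "jaw": -1}, {"x": 0, "y": 0, "z": 0, "rx": 0, "ry": 0, "rz": 0.0372, "jaw": -1}, {"x": 0, "y": 0, "z": 0, "rx": 0, "ry": 0, "rz": 0.0372, "jaw": -1}, {"x": 0, "y": 0, "z": 0, "rx": 0, "ry": 0, "rz": 0.0372, "jaw": -1}, {"x": 0, "y": 0, "z": 0, "rx": 0, "ry": 0, "rz": 0.0372, "jaw": -1}, {"x": 0, "y": 0, "z": 0.25, "rx": 0, "ry": 0, "rz": 0, "jaw": -1}, {"x": 0, "y": 0, "z": 0.25, "rx": 0, "ry": 0, "rz": 0, "jaw": -1}, {"x": 0, "y": 0, "z": 0.25, "rx": 0, "ry": 0, "rz": 0, "jaw": -1}, {"x": 0, "y": 0, "z": 0.25, "rx": 0, "ry": 0, "rz": 0, "jaw": -1}]'

```text
t: 4.15
ee_pos: [0.5762, -0.2943, 0.1276]
eef_rot: [0.0, 0.509, 0.86, 0.0]
contact_force: [0.1, -0.4, 0.4]
gripper_width: 0.0852
grip_force: 0.0
```

```bash
python3 - <<'E'
from h import *
plan((.577,-.298,.06),28.6+90)
E
```

```text
pos [ 0.5762 -0.2943  0.1276] yaw 118.74 t 4.15 j6 -0.98
shift(share) [-0.031 -0.009  0.563] rows>= 1.6 | turn total share [0.0001 0.     0.0008] rows>= 0.0
```

Call:
move_arm --motion '[{"x": -0.031, "y": -0.009, "z": 0.19, "rx": 0, "ry": 0, "rz": 0, "jaw": -1}, {"x": 0, "y": 0, "z": 0.19, "rx": 0, "ry": 0, "rz": 0, "jaw": -1}, {"x": 0, "y": 0, "z": 0.183, "rx": 0, "ry": 0, "rz": 0, "jaw": -1}, {"x": 0, "y": 0, "z": 0, "rx": 0, "ry": 0, "rz": 0, "jaw": 1}, {"x": 0, "y": 0, "z": 0, "rx": 0, "ry": 0, "rz": 0, "jaw": 1}, {"x": 0, "y": 0, "z": 0, "rx": 0, "ry": 0, "rz": 0, "jaw": 1}, {"x": 0, "y": 0, "z": 0, "rx": 0, "ry": 0, "rz": 0, "jaw": 1}, {"x": 0, "y": 0, "z": 0, "rx": 0, "ry": 0, "rz": 0, "jaw": 1}, {"x": 0, "y": 0, "z": 0, "rx": 0, "ry": 0, "rz": 0, "jaw": 1}]' --force 30

```text
t: 4.9
ee_pos: [0.5782, -0.2997, 0.0624]
eef_rot: [0.001, 0.51, 0.86, 0.0]
contact_force: [-0.4, 0.0, 7.3]
gripper_width: 0.0256
grip_force: 37.9
```

Call:
move_arm --motion '[{"x": 0, "y": 0, "z": -0.1, "rx": 0, "ry": 0, "rz": 0, "jaw": 1}, {"x": 0, "y": 0, "z": -0.3, "rx": 0, "ry": 0, "rz": 0, "jaw": 1}, {"x": 0, "y": 0, "z": -0.3, "rx": 0, "ry": 0, "rz": 0, "jaw": 1}, {"x": 0, "y": 0, "z": -0.3, "rx": 0, "ry": 0, "rz": 0, "jaw": 1}, {"x": 0, "y": 0, "z": -0.15, "rx": 0, "ry": 0, "rz": 0, "jaw": 1}, {"x": 0.246, "y": 0.211, "z": 0, "rx": 0, "ry": 0, "rz": 0, "jaw": 1}, {"x": 0.246, "y": 0.211, "z": 0, "rx": 0, "ry": 0, "rz": 0, "jaw": 1}, {"x": 0.246, "y": 0.211, "z": 0, "rx": 0, "ry": 0, "rz": 0, "jaw": 1}, {"x": 0.246, "y": 0.211, "z": 0, "rx": 0, "ry": 0, "rz": 0, "jaw": 1}, {"x": 0.246, "y": 0.211, "z": 0, "rx": 0, "ry": 0, "rz": 0, "jaw": 1}, {"x": 0.246, "y": 0.211, "z": 0, "rx": 0, "ry": 0, "rz": 0, "jaw": 1}, {"x": 0.246, "y": 0.211, "z": 0, "rx": 0, "ry": 0, "rz": 0, "jaw": 1}]'

```text
t: 5.9
ee_pos: [0.6332, -0.031, 0.1995]
eef_rot: [-0.0, 0.51, 0.86, -0.0]
contact_force: [0.3, 0.1, -3.2]
gripper_width: 0.0257
grip_force: 36.7
```

Call:
move_arm --motion '[{"x": 0.246, "y": 0.211, "z": 0, "rx": 0, "ry": 0, "rz": 0, "jaw": 1}, {"x": 0.246, "y": 0.211, "z": 0, "rx": 0, "ry": 0, "rz": 0, "jaw": 1}, {"x": 0, "y": 0, "z": 0, "rx": 0, "ry": 0, "rz": 0.0352, "jaw": 1}, {"x": 0, "y": 0, "z": 0, "rx": 0, "ry": 0, "rz": 0.0352, "jaw": 1}, {"x": 0, "y": 0, "z": 0, "rx": 0, "ry": 0, "rz": 0.0352, "jaw": 1}, {"x": 0, "y": 0, "z": 0, "rx": 0, "ry": 0, "rz": 0.0352, "jaw": 1}, {"x": 0, "y": 0, "z": 0, "rx": 0, "ry": 0, "rz": 0.0352, "jaw": 1}, {"x": 0, "y": 0, "z": 0, "rx": 0, "ry": 0, "rz": 0.0352, "jaw": 1}, {"x": 0, "y": 0, "z": 0, "rx": 0, "ry": 0, "rz": 0.0352, "jaw": 1}, {"x": 0, "y": 0, "z": 0, "rx": 0, "ry": 0, "rz": 0.0352, "jaw": 1}, {"x": 0, "y": 0, "z": 0, "rx": 0, "ry": 0, "rz": 0.0352, "jaw": 1}, {"x": 0, "y": 0, "z": 0, "rx": 0, "ry": 0, "rz": 0, "jaw": 1}]'

```text
t: 6.9
ee_pos: [0.6492, 0.0432, 0.1993]
eef_rot: [-0.0, 0.86, 0.51, -0.0]
contact_force: [0.1, 1.0, -3.8]
gripper_width: 0.0257
grip_force: 36.7
```

```bash
python3 - <<'E'
from h import *
np.set_printoptions(precision=4,suppress=True)
pos,yaw,M,o=state();K=cam("wrist");p,d=snapshot("wrist");save("w2",p);np.savez("w2.npz",p=p,d=d)
P=cloud(K,d);print(pos,yaw,o["contact_force"])
m=(np.hypot(P[...,0]-.586,P[...,1]-.078)<.036)&(P[...,2]>.058)&(P[...,2]<.07)&(d>0)
Q=P[m];print("hub",len(Q),cv2.minAreaRect((Q[:,:2]*1000).astype(np.float32)),np.median(Q[:,2]))
m=(np.hypot(P[...,0]-.586,P[...,1]-.078)<.15)&(P[...,2]>.032)&(P[...,2]<.048)&(d>0)
print("deck z",np.median(P[m][:,2]),m.sum(),cv2.minEnclosingCircle((P[m][:,:2]*1000).astype(np.float32)))
T=(P-pos)@M
for r in masks_of("wrist","tall_foot")[:2]:
    m=r["region"]&(d>0);q=T[m];print(r["confidence"],r["bbox"],np.percentile(q,[1,50,99],axis=0))
E
```

```text
[0.6492 0.0432 0.1993] 61.38549561756425 [ 0.1432  1.0269 -3.799 ]
hub 2638 ((586.1578979492188, 79.56565856933594), (44.729820251464844, 44.30523681640625), 61.48814392089844) 0.06363319619607222
deck z 0.0395757804261255 30384 ((589.7816162109375, 89.2665023803711), 114.44317626953125)
0.97 [241.4, 189.5, 73.0, 163.2] [[-0.011  -0.0214 -0.0282]
 [ 0.0139 -0.0006 -0.0103]
 [ 0.0313  0.0207  0.062 ]]
```

View pics/w2.png

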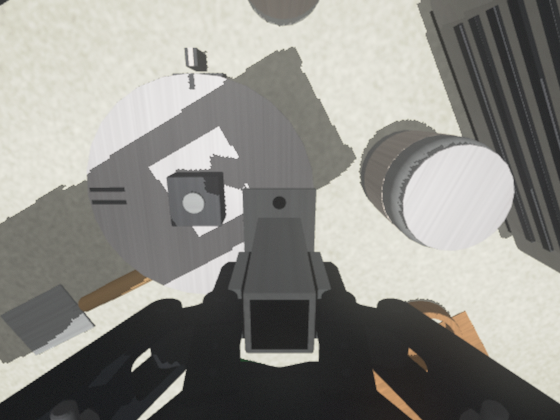

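The wrist view shows the tall foot held square at (280,250). The hub is at (195,200), the double mark at (108,195) and the notch opposite the pointer at (192,75).

Call:
move_arm --motion '[{"x": 0, "y": 0, "z": 0.2, "rx": 0, "ry": 0, "rz": 0, "jaw": 1}, {"x": 0, "y": 0, "z": 0.2, "rx": 0, "ry": 0, "rz": 0, "jaw": 1}, {"x": 0, "y": 0, "z": 0.2, "rx": 0, "ry": 0, "rz": 0, "jaw": 1}, {"x": 0, "y": 0, "z": 0.14, "rx": 0, "ry": 0, "rz": 0, "jaw": 1}, {"x": 0, "y": 0, "z": 0.04, "rx": 0, "ry": 0, "rz": 0, "jaw": 1}, {"x": 0, "y": -0.05, "z": 0, "rx": 0, "ry": 0, "rz": 0, "jaw": 1}, {"x": 0, "y": -0.05, "z": 0, "rx": 0, "ry": 0, "rz": 0, "jaw": 1}, {"x": 0, "y": -0.05, "z": 0, "rx": 0, "ry": 0, "rz": 0, "jaw": 1}, {"x": 0, "y": -0.05, "z": 0, "rx": 0, "ry": 0, "rz": 0, "jaw": 1}, {"x": 0, "y": 0, "z": 0, "rx": 0, "ry": 0, "rz": 0, "jaw": 1}]'

```text
t: 7.83
ee_pos: [0.6274, 0.0553, 0.1058]
eef_rot: [-0.0, 0.858, 0.513, 0.0]
contact_force: [-1.2, -0.2, -3.6]
gripper_width: 0.0257
grip_force: 36.6
```

```bash
cat > rel.py <<'E'
import sys
from h import *
np.set_printoptions(precision=4,suppress=True)
thing=sys.argv[1]; hx,hy=.5862,.0796
pos,yaw,M,o=state();K=cam("wrist");p,d=snapshot("wrist");save(sys.argv[2],p);P=cloud(K,d)
print(pos,yaw,o["contact_force"],o["torque"])
T=(P-pos)@M
m=(np.hypot(P[...,0]-hx,P[...,1]-hy)<.034)&(P[...,2]>.0595)&(P[...,2]<.069)&(d>0)
q=T[m];print("hub",len(q),[np.round(x,1) for x in cv2.minAreaRect((q[:,:2]*1000).astype(np.float32))])
for r in masks_of("wrist",thing)[:1]:
    m=r["region"]&(d>0);q=T[m];print("foot tool axes",round(r["confidence"],2));print(np.percentile(q,[.5,50,99.5],axis=0))
    pl=m&(P[...,2]<np.percentile(P[m][:,2],1)+.012); q=T[pl];print("plate",pl.sum(),np.percentile(q,[.5,50,99.5],axis=0))
E
python3 rel.py tall_foot w3
```

```text
[0.6274 0.0553 0.1058] 61.72888838216617 [-1.243  -0.2184 -3.6232] [ 0.0211 -0.0579  0.0228]
hub 5303 [array([  2.3, -48.1]), array([44.3, 44.4]), np.float64(88.7)]
foot tool axes 0.9
[[-0.0113 -0.0218 -0.0283]
 [ 0.0139 -0.0006 -0.0102]
 [ 0.0314  0.021   0.0625]]
plate 3149 [[-0.0079 -0.0222  0.0494]
 [ 0.0197 -0.0006  0.0579]
 [ 0.0316  0.0214  0.0666]]
```

Call:
move_arm --motion '[{"x": 0.006, "y": 0, "z": 0.012, "rx": 0, "ry": 0, "rz": 0, "jaw": 1}, {"x": 0, "y": 0, "z": 0.008, "rx": 0, "ry": 0, "rz": 0, "jaw": 1}, {"x": 0, "y": 0, "z": 0.004, "rx": 0, "ry": 0, "rz": 0, "jaw": 1}, {"x": 0, "y": 0, "z": 0.004, "rx": 0, "ry": 0, "rz": 0, "jaw": 1}, {"x": 0, "y": 0, "z": 0, "rx": 0, "ry": 0, "rz": 0, "jaw": 1}]'

```text
t: 8.35
ee_pos: [0.6294, 0.0554, 0.1025]
eef_rot: [0.0, 0.859, 0.513, 0.0]
contact_force: [-0.9, 1.1, 4.1]
gripper_width: 0.0255
grip_force: 37.7
```

Call:
move_arm --motion '[{"x": 0, "y": 0, "z": -0.003, "rx": 0, "ry": 0, "rz": 0, "jaw": 1}, {"x": 0, "y": -0.007, "z": 0, "rx": 0, "ry": 0, "rz": 0, "jaw": 1}, {"x": 0, "y": -0.007, "z": 0, "rx": 0, "ry": 0, "rz": 0, "jaw": 1}, {"x": 0, "y": -0.007, "z": 0, "rx": 0, "ry": 0, "rz": 0, "jaw": 1}, {"x": 0, "y": 0, "z": 0, "rx": 0, "ry": 0, "rz": 0, "jaw": 1}]'

```text
t: 8.77
ee_pos: [0.6271, 0.0562, 0.1025]
eef_rot: [0.0, 0.859, 0.513, 0.0]
contact_force: [2.6, -2.6, 4.1]
gripper_width: 0.0255
grip_force: 37.6
```

```bash
python3 rel.py tall_foot w4
```

```text
[0.6271 0.0562 0.1025] 61.68540754907081 [ 2.6166 -2.5683  4.13  ] [-0.626  -0.2183 -0.0079]
hub 5393 [array([  1.4, -47.4]), array([44.7, 44.1]), np.float64(0.3)]
foot tool axes 0.83
[[-0.0112 -0.0217 -0.0284]
 [ 0.0139 -0.0006 -0.011 ]
 [ 0.0312  0.021   0.0599]]
plate 3075 [[-0.0078 -0.0221  0.0479]
 [ 0.0189 -0.      0.0579]
 [ 0.0313  0.0214  0.0609]]
```

Call:
move_arm --motion '[{"x": 0, "y": 0, "z": -0.005, "rx": 0, "ry": 0, "rz": 0, "jaw": 1}, {"x": 0, "y": 0, "z": -0.003, "rx": 0, "ry": 0, "rz": 0, "jaw": 1}, {"x": 0, "y": -0.006, "z": 0, "rx": 0, "ry": 0, "rz": 0, "jaw": 1}, {"x": 0, "y": 0, "z": 0, "rx": 0, "ry": 0, "rz": 0, "jaw": 1}]'

```text
t: 9.2
ee_pos: [0.6254, 0.0569, 0.1026]
eef_rot: [-0.0, 0.859, 0.513, -0.001]
contact_force: [0.7, -1.0, -1.8]
gripper_width: 0.0256
grip_force: 36.9
```

Call:
move_arm --motion '[{"x": 0, "y": -0.004, "z": 0, "rx": 0, "ry": 0, "rz": 0, "jaw": 1}, {"x": 0, "y": -0.004, "z": 0, "rx": 0, "ry": 0, "rz": 0, "jaw": 1}, {"x": 0, "y": -0.004, "z": 0, "rx": 0, "ry": 0, "rz": 0, "jaw": 1}, {"x": 0, "y": 0, "z": 0, "rx": 0, "ry": 0, "rz": 0, "jaw": 1}]'

```text
t: 9.53
ee_pos: [0.6244, 0.0576, 0.1028]
eef_rot: [-0.0, 0.859, 0.513, -0.0]
contact_force: [-0.6, 0.3, -2.8]
gripper_width: 0.0256
grip_force: 36.6
```

```bash
python3 rel.py tall_foot w5
```

```text
[0.6244 0.0576 0.1028] 61.677727532669415 [-0.634   0.3113 -2.7987] [ 0.0058 -0.1682 -0.0094]
hub 5243 [array([  1.5, -39.7]), array([45.1, 53.8]), np.float64(0.4)]
foot tool axes 0.87
[[-0.0112 -0.0216 -0.0283]
 [ 0.0139 -0.0006 -0.0105]
 [ 0.0314  0.0209  0.0606]]
plate 3092 [[-0.0076 -0.022   0.0483]
 [ 0.0194 -0.      0.0579]
 [ 0.0316  0.0213  0.0625]]
```

Call:
move_arm --motion '[{"x": 0, "y": -0.004, "z": 0, "rx": 0, "ry": 0, "rz": 0, "jaw": 1}, {"x": 0, "y": -0.004, "z": 0, "rx": 0, "ry": 0, "rz": 0, "jaw": 1}, {"x": 0, "y": 0, "z": 0, "rx": 0, "ry": 0, "rz": 0, "jaw": 1}]'

```text
t: 9.88
ee_pos: [0.6243, 0.0578, 0.1032]
eef_rot: [0.0, 0.859, 0.513, 0.0]
contact_force: [3.0, -1.9, -5.6]
gripper_width: 0.0257
grip_force: 36.5
```

Call:
move_arm --motion '[{"x": 0, "y": 0, "z": 0.005, "rx": 0, "ry": 0, "rz": 0, "jaw": 1}, {"x": 0, "y": 0, "z": 0.003, "rx": 0, "ry": 0, "rz": 0, "jaw": 1}, {"x": 0, "y": 0, "z": 0, "rx": 0, "ry": 0, "rz": 0, "jaw": 1}]'

```text
t: 10.13
ee_pos: [0.6244, 0.0579, 0.1026]
eef_rot: [0.0, 0.859, 0.513, 0.001]
contact_force: [2.2, -1.1, -0.8]
gripper_width: 0.0258
grip_force: 37.0
```

Call:
move_arm --motion '[{"x": 0, "y": 0, "z": 0, "rx": 0, "ry": 0, "rz": 0, "jaw": 0.2}, {"x": 0, "y": 0, "z": 0, "rx": 0, "ry": 0, "rz": 0, "jaw": 0.1}, {"x": 0, "y": 0, "z": 0, "rx": 0, "ry": 0, "rz": 0, "jaw": 0}, {"x": 0, "y": 0, "z": 0, "rx": 0, "ry": 0, "rz": 0, "jaw": 0}]'

```text
t: 10.47
ee_pos: [0.6235, 0.0581, 0.1021]
eef_rot: [-0.0, 0.859, 0.513, -0.0]
contact_force: [1.0, -0.3, -0.4]
gripper_width: 0.0424
grip_force: 0.0
```

```bash
python3 rel.py tall_foot w6
```

```text
[0.6235 0.0581 0.1021] 61.67706097225452 [ 1.0351 -0.2562 -0.4204] [0.0265 0.0049 0.0023]
hub 4849 [array([  1.7, -38.7]), array([44.3, 53.9]), np.float64(0.1)]
foot tool axes 0.98
[[-0.0185 -0.021  -0.0287]
 [ 0.0144  0.0005 -0.0097]
 [ 0.0316  0.0221  0.0607]]
plate 3327 [[-0.0245 -0.0212  0.0477]
 [ 0.0185 -0.      0.0576]
 [ 0.0318  0.0225  0.0618]]
```

View pics/w6.png

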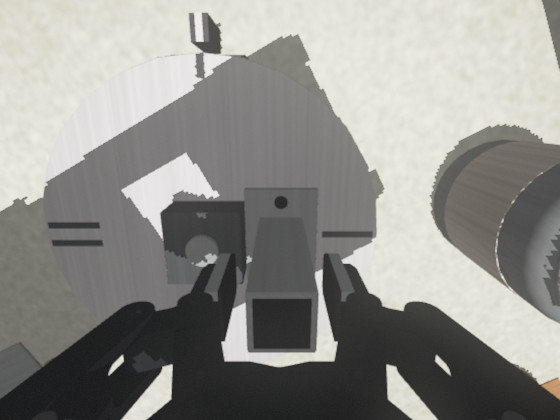

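The picture shows the tall foot flush on the hub and in line with the single mark at (347,234), with the notch still at the pointer at (200,60). Next I retreat upwards and fetch the short foot.

Call:
move_arm --motion '[{"x": 0, "y": 0, "z": -0.1, "rx": 0, "ry": 0, "rz": 0, "jaw": 0}, {"x": 0, "y": 0, "z": -0.3, "rx": 0, "ry": 0, "rz": 0, "jaw": 0}, {"x": 0, "y": 0, "z": -0.3, "rx": 0, "ry": 0, "rz": 0, "jaw": 0}, {"x": 0, "y": 0, "z": -0.3, "rx": 0, "ry": 0, "rz": 0, "jaw": 0}, {"x": 0, "y": 0, "z": -0.2, "rx": 0, "ry": 0, "rz": 0, "jaw": -1}, {"x": -0.31, "y": 0.01, "z": 0, "rx": 0, "ry": 0, "rz": 0, "jaw": -1}, {"x": -0.31, "y": 0.01, "z": 0, "rx": 0, "ry": 0, "rz": 0, "jaw": -1}, {"x": -0.31, "y": 0.01, "z": 0, "rx": 0, "ry": 0, "rz": 0, "jaw": -1}, {"x": -0.31, "y": 0.01, "z": 0, "rx": 0, "ry": 0, "rz": 0, "jaw": -1}, {"x": -0.31, "y": 0.01, "z": 0, "rx": 0, "ry": 0, "rz": 0, "jaw": -1}, {"x": -0.31, "y": 0.01, "z": 0, "rx": 0, "ry": 0, "rz": 0, "jaw": -1}, {"x": -0.31, "y": 0.01, "z": 0, "rx": 0, "ry": 0, "rz": 0, "jaw": -1}]'

```text
t: 11.57
ee_pos: [0.5067, -0.1766, 0.2472]
eef_rot: [0.0, 0.859, 0.513, 0.0]
contact_force: [1.2, -0.2, 0.1]
gripper_width: 0.0854
grip_force: 0.0
```

Call:
move_arm --motion '[{"x": -0.31, "y": 0.01, "z": 0, "rx": 0, "ry": 0, "rz": 0, "jaw": -1}, {"x": -0.31, "y": 0.01, "z": 0, "rx": 0, "ry": 0, "rz": 0, "jaw": -1}, {"x": -0.31, "y": 0.01, "z": 0, "rx": 0, "ry": 0, "rz": 0, "jaw": -1}, {"x": -0.31, "y": 0.01, "z": 0, "rx": 0, "ry": 0, "rz": 0, "jaw": -1}, {"x": 0, "y": 0, "z": 0, "rx": 0, "ry": 0, "rz": -0.0347, "jaw": -1}, {"x": 0, "y": 0, "z": 0, "rx": 0, "ry": 0, "rz": -0.0347, "jaw": -1}, {"x": 0, "y": 0, "z": 0, "rx": 0, "ry": 0, "rz": -0.0347, "jaw": -1}, {"x": 0, "y": 0, "z": 0, "rx": 0, "ry": 0, "rz": -0.0347, "jaw": -1}, {"x": 0, "y": 0, "z": 0, "rx": 0, "ry": 0, "rz": -0.0347, "jaw": -1}, {"x": 0, "y": 0, "z": 0, "rx": 0, "ry": 0, "rz": -0.0347, "jaw": -1}, {"x": 0, "y": 0, "z": 0.3, "rx": 0, "ry": 0, "rz": 0, "jaw": -1}, {"x": 0, "y": 0, "z": 0.3, "rx": 0, "ry": 0, "rz": 0, "jaw": -1}]'

```text
t: 12.57
ee_pos: [0.443, -0.3097, 0.1763]
eef_rot: [0.003, 0.648, 0.761, 0.0]
contact_force: [-0.0, -0.0, -0.4]
gripper_width: 0.0853
grip_force: 0.0
```

```bash
python3 - <<'E'
from h import *
np.set_printoptions(precision=4,suppress=True)
K=cam("wrist");p,d=snapshot("wrist");P=cloud(K,d)
for r in masks_of("wrist","short_foot")[:1]:
    m=r["region"]&(d>0);
    for nm,k in [("top",m&(P[...,2]>.048)),("plate",m&(P[...,2]<.01))]:
        Q=P[k];print(nm,r["confidence"],len(Q),cv2.minAreaRect((Q[:,:2]*1000).astype(np.float32)),np.median(Q[:,2]))
plan((.4408,-.3083,.046),99.2)
E
```

```text
top 0.74 997 ((440.34979248046875, -308.5086975097656), (25.585758209228516, 25.559856414794922), 9.54782485961914) 0.05464321580217252
plate 0.74 1459 ((440.93402099609375, -308.7714538574219), (44.288551330566406, 60.04119110107422), 9.504512786865234) 0.00456361551238843
pos [ 0.4386 -0.3066  0.1706] yaw 99.15 t 12.6667 j6 -0.77
shift(share) [-0.023  0.022  1.038] rows>= 3.0 | turn total share [-0.0018 -0.0018 -0.0003] rows>= 0.1
```

Call:
move_arm --motion '[{"x": -0.025, "y": 0.022, "z": 0.26, "rx": 0, "ry": 0, "rz": 0, "jaw": -1}, {"x": 0, "y": 0, "z": 0.26, "rx": 0, "ry": 0, "rz": 0, "jaw": -1}, {"x": 0, "y": 0, "z": 0.26, "rx": 0, "ry": 0, "rz": 0, "jaw": -1}, {"x": 0, "y": 0, "z": 0.25, "rx": 0, "ry": 0, "rz": 0, "jaw": -1}, {"x": 0, "y": 0, "z": 0, "rx": 0, "ry": 0, "rz": 0, "jaw": -1}, {"x": 0, "y": 0, "z": 0, "rx": 0, "ry": 0, "rz": 0, "jaw": 1}, {"x": 0, "y": 0, "z": 0, "rx": 0, "ry": 0, "rz": 0, "jaw": 1}, {"x": 0, "y": 0, "z": 0, "rx": 0, "ry": 0, "rz": 0, "jaw": 1}, {"x": 0, "y": 0, "z": 0, "rx": 0, "ry": 0, "rz": 0, "jaw": 1}, {"x": 0, "y": 0, "z": 0, "rx": 0, "ry": 0, "rz": 0, "jaw": 1}, {"x": 0, "y": 0, "z": 0, "rx": 0, "ry": 0, "rz": 0, "jaw": 1}]'

```text
t: 13.58
ee_pos: [0.4451, -0.3116, 0.0522]
eef_rot: [0.001, 0.648, 0.761, 0.0]
contact_force: [-1.9, 1.2, 11.1]
gripper_width: 0.0253
grip_force: 30.0
```

Call:
move_arm --motion '[{"x": 0, "y": 0, "z": -0.1, "rx": 0, "ry": 0, "rz": 0, "jaw": 1}, {"x": 0, "y": 0, "z": -0.3, "rx": 0, "ry": 0, "rz": 0, "jaw": 1}, {"x": 0, "y": 0, "z": -0.3, "rx": 0, "ry": 0, "rz": 0, "jaw": 1}, {"x": 0, "y": 0, "z": -0.3, "rx": 0, "ry": 0, "rz": 0, "jaw": 1}, {"x": 0, "y": 0, "z": -0.28, "rx": 0, "ry": 0, "rz": 0, "jaw": 1}, {"x": 0.281, "y": 0.102, "z": 0, "rx": 0, "ry": 0, "rz": 0, "jaw": 1}, {"x": 0.281, "y": 0.102, "z": 0, "rx": 0, "ry": 0, "rz": 0, "jaw": 1}, {"x": 0.281, "y": 0.102, "z": 0, "rx": 0, "ry": 0, "rz": 0, "jaw": 1}, {"x": 0.281, "y": 0.102, "z": 0, "rx": 0, "ry": 0, "rz": 0, "jaw": 1}, {"x": 0.281, "y": 0.102, "z": 0, "rx": 0, "ry": 0, "rz": 0, "jaw": 1}, {"x": 0.281, "y": 0.102, "z": 0, "rx": 0, "ry": 0, "rz": 0, "jaw": 1}, {"x": 0.281, "y": 0.102, "z": 0, "rx": 0, "ry": 0, "rz": 0, "jaw": 1}]'

```text
t: 14.58
ee_pos: [0.4913, -0.0627, 0.2052]
eef_rot: [0.0, 0.649, 0.761, 0.0]
contact_force: [0.0, -0.6, -1.8]
gripper_width: 0.0254
grip_force: 30.6
```

Call:
move_arm --motion '[{"x": 0.281, "y": 0.102, "z": 0, "rx": 0, "ry": 0, "rz": 0, "jaw": 1}, {"x": 0.281, "y": 0.102, "z": 0, "rx": 0, "ry": 0, "rz": 0, "jaw": 1}, {"x": 0.281, "y": 0.102, "z": 0, "rx": 0, "ry": 0, "rz": 0, "jaw": 1}, {"x": 0.281, "y": 0.102, "z": 0, "rx": 0, "ry": 0, "rz": 0, "jaw": 1}, {"x": 0.281, "y": 0.102, "z": 0, "rx": 0, "ry": 0, "rz": 0, "jaw": 1}, {"x": 0, "y": 0, "z": 0, "rx": 0, "ry": 0, "rz": 0.0347, "jaw": 1}, {"x": 0, "y": 0, "z": 0, "rx": 0, "ry": 0, "rz": 0.0347, "jaw": 1}, {"x": 0, "y": 0, "z": 0, "rx": 0, "ry": 0, "rz": 0.0347, "jaw": 1}, {"x": 0, "y": 0, "z": 0, "rx": 0, "ry": 0, "rz": 0.0347, "jaw": 1}, {"x": 0, "y": 0, "z": 0, "rx": 0, "ry": 0, "rz": 0.0347, "jaw": 1}, {"x": 0, "y": 0, "z": 0, "rx": 0, "ry": 0, "rz": 0.0347, "jaw": 1}, {"x": 0, "y": 0, "z": 0, "rx": 0, "ry": 0, "rz": 0, "jaw": 1}]'

```text
t: 15.58
ee_pos: [0.5248, 0.1118, 0.2049]
eef_rot: [0.0, 0.86, 0.511, 0.0]
contact_force: [0.4, -0.1, -1.5]
gripper_width: 0.0251
grip_force: 30.6
```

```bash
python3 rel.py short_foot w7; python3 - <<'E'
from h import *
plan((.5212,.1149,.2),61.5)
E
```

```text
[0.5248 0.1118 0.2049] 61.4008243865768 [ 0.4118 -0.1201 -1.5306] [-0.0434  0.0072 -0.0134]
hub 2594 [array([ 1.6, 73.8]), array([54. , 43.7]), np.float64(89.7)]
foot tool axes 0.81
[[-0.0088 -0.0219 -0.0037]
 [ 0.0162 -0.0006  0.0189]
 [ 0.0335  0.0212  0.0509]]
plate 3392 [[-0.0036 -0.0222  0.0387]
 [ 0.0217 -0.0006  0.0477]
 [ 0.0336  0.0214  0.0517]]
pos [0.5249 0.1117 0.2047] yaw 61.89 t 15.6833 j6 0.7
shift(share) [ 0.009 -0.04   0.04 ] rows>= 0.2 | turn total share [ 0.0001 -0.0001  0.0022] rows>= 0.1
```

View pics/w7.png

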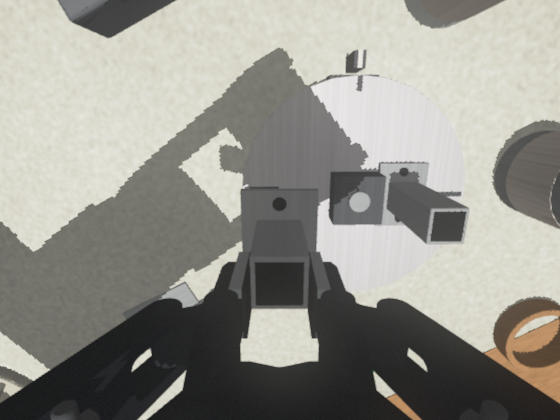

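The view shows the tall foot still flush at (405,195) beside the hub (358,198), the short foot held square at (280,250), and the notch at the pointer at (360,75).

Call:
move_arm --motion '[{"x": -0.015, "y": 0, "z": 0.25, "rx": 0, "ry": 0, "rz": 0, "jaw": 1}, {"x": 0, "y": 0, "z": 0.25, "rx": 0, "ry": 0, "rz": 0, "jaw": 1}, {"x": 0, "y": 0, "z": 0.25, "rx": 0, "ry": 0, "rz": 0, "jaw": 1}, {"x": 0, "y": 0, "z": 0.13, "rx": 0, "ry": 0, "rz": 0, "jaw": 1}, {"x": 0, "y": 0, "z": 0.03, "rx": 0, "ry": 0, "rz": 0, "jaw": 1}, {"x": 0, "y": 0.045, "z": 0, "rx": 0, "ry": 0, "rz": 0, "jaw": 1}, {"x": 0, "y": 0.045, "z": 0, "rx": 0, "ry": 0, "rz": 0, "jaw": 1}, {"x": 0, "y": 0.045, "z": 0, "rx": 0, "ry": 0, "rz": 0, "jaw": 1}, {"x": 0, "y": 0.04, "z": 0, "rx": 0, "ry": 0, "rz": 0, "jaw": 1}, {"x": 0, "y": 0, "z": 0, "rx": 0, "ry": 0, "rz": 0, "jaw": 1}]'

```text
t: 16.52
ee_pos: [0.5447, 0.0998, 0.0962]
eef_rot: [0.001, 0.859, 0.513, 0.001]
contact_force: [-0.2, 0.2, -1.6]
gripper_width: 0.025
grip_force: 30.6
```

```bash
python3 rel.py short_foot w8
```

```text
[0.5447 0.0998 0.0962] 61.66596005781538 [-0.2272  0.1791 -1.6139] [ 0.0037 -0.0056  0.0341]
hub 6057 [array([ 2. , 50.6]), array([44.9, 54.1]), np.float64(0.1)]
foot tool axes 0.91
[[-0.0089 -0.0221 -0.0037]
 [ 0.0161 -0.0006  0.0198]
 [ 0.0335  0.0215  0.0567]]
plate 3313 [[-0.0494 -0.0224  0.0445]
 [ 0.0222 -0.      0.0478]
 [ 0.0336  0.023   0.0571]]
```

Call:
move_arm --motion '[{"x": -0.011, "y": 0, "z": 0.012, "rx": 0, "ry": 0, "rz": 0, "jaw": 1}, {"x": 0, "y": 0, "z": 0.012, "rx": 0, "ry": 0, "rz": 0, "jaw": 1}, {"x": 0, "y": 0, "z": 0.006, "rx": 0, "ry": 0, "rz": 0, "jaw": 1}, {"x": 0, "y": 0, "z": 0.004, "rx": 0, "ry": 0, "rz": 0, "jaw": 1}, {"x": 0, "y": 0, "z": 0, "rx": 0, "ry": 0, "rz": 0, "jaw": 1}]'

```text
t: 17.03
ee_pos: [0.542, 0.0992, 0.0922]
eef_rot: [-0.0, 0.859, 0.513, 0.0]
contact_force: [-6.0, -0.8, 16.0]
gripper_width: 0.025
grip_force: 33.0
```

Call:
move_arm --motion '[{"x": 0, "y": 0, "z": -0.006, "rx": 0, "ry": 0, "rz": 0, "jaw": 1}, {"x": 0, "y": 0, "z": -0.004, "rx": 0, "ry": 0, "rz": 0, "jaw": 1}, {"x": 0, "y": 0, "z": 0, "rx": 0, "ry": 0, "rz": 0, "jaw": 1}]'

```text
t: 17.28
ee_pos: [0.5419, 0.0991, 0.0922]
eef_rot: [-0.0, 0.859, 0.513, -0.0]
contact_force: [-1.6, 0.3, 4.4]
gripper_width: 0.0251
grip_force: 31.6
```

```bash
python3 rel.py short_foot w9
```

```text
[0.5419 0.0991 0.0922] 61.683171188238674 [-1.5891  0.335   4.4086] [-0.078   0.3236 -0.0527]
hub 6565 [array([ 3.9, 52.7]), array([44.9, 54.3]), np.float64(0.4)]
foot tool axes 0.66
[[-0.0085 -0.0219 -0.0037]
 [ 0.0161 -0.0006  0.0191]
 [ 0.0335  0.0212  0.0512]]
plate 3398 [[-0.003  -0.0222  0.0382]
 [ 0.0216 -0.0006  0.0477]
 [ 0.0336  0.0214  0.0516]]
```

Call:
move_arm --motion '[{"x": 0, "y": 0, "z": -0.004, "rx": 0, "ry": 0, "rz": 0, "jaw": 1}, {"x": 0, "y": 0.007, "z": 0, "rx": 0, "ry": 0, "rz": 0, "jaw": 1}, {"x": 0, "y": 0.007, "z": 0, "rx": 0, "ry": 0, "rz": 0, "jaw": 1}, {"x": 0, "y": 0.005, "z": 0, "rx": 0, "ry": 0, "rz": 0, "jaw": 1}, {"x": 0, "y": 0, "z": 0, "rx": 0, "ry": 0, "rz": 0, "jaw": 1}]'

```text
t: 17.8
ee_pos: [0.5442, 0.0979, 0.0923]
eef_rot: [0.0, 0.859, 0.513, -0.0]
contact_force: [0.1, 0.8, -1.8]
gripper_width: 0.0251
grip_force: 30.7
```

```bash
python3 rel.py short_foot w10
```

```text
[0.5442 0.0979 0.0923] 61.67481626697267 [ 0.1315  0.8271 -1.7567] [-0.002  -0.0541  0.0244]
hub 6395 [array([ 4.3, 50. ]), array([54. , 44.3]), np.float64(89.9)]
foot tool axes 0.79
[[-0.0086 -0.0219 -0.0037]
 [ 0.0162 -0.0004  0.019 ]
 [ 0.0335  0.0213  0.0512]]
plate 3397 [[-0.003  -0.0222  0.0385]
 [ 0.0216 -0.0001  0.0477]
 [ 0.0336  0.0215  0.0518]]
```

Call:
move_arm --motion '[{"x": 0, "y": 0.005, "z": 0, "rx": 0, "ry": 0, "rz": 0, "jaw": 1}, {"x": 0, "y": 0.004, "z": 0, "rx": 0, "ry": 0, "rz": 0, "jaw": 1}, {"x": 0, "y": 0.004, "z": 0, "rx": 0, "ry": 0, "rz": 0, "jaw": 1}, {"x": 0, "y": 0, "z": 0, "rx": 0, "ry": 0, "rz": 0, "jaw": 1}]'

```text
t: 18.23
ee_pos: [0.5455, 0.0972, 0.0925]
eef_rot: [0.0, 0.859, 0.513, 0.0]
contact_force: [1.2, 0.4, -2.8]
gripper_width: 0.0251
grip_force: 30.6
```

Call:
move_arm --motion '[{"x": 0, "y": 0.004, "z": 0, "rx": 0, "ry": 0, "rz": 0, "jaw": 1}, {"x": 0, "y": 0.004, "z": 0, "rx": 0, "ry": 0, "rz": 0, "jaw": 1}, {"x": 0, "y": 0, "z": 0, "rx": 0, "ry": 0, "rz": 0, "jaw": 1}]'

```text
t: 18.48
ee_pos: [0.5458, 0.0969, 0.0924]
eef_rot: [-0.0, 0.859, 0.513, -0.0]
contact_force: [-2.7, 2.9, -0.2]
gripper_width: 0.0254
grip_force: 30.8
```

Call:
move_arm --motion '[{"x": 0, "y": 0.001, "z": 0.004, "rx": 0, "ry": 0, "rz": 0, "jaw": 1}, {"x": 0, "y": 0, "z": 0, "rx": 0, "ry": 0, "rz": 0, "jaw": 1}]'

```text
t: 18.65
ee_pos: [0.5458, 0.097, 0.0923]
eef_rot: [-0.0, 0.859, 0.513, -0.0]
contact_force: [-5.3, 4.3, 5.2]
gripper_width: 0.0255
grip_force: 31.4
```

```bash
python3 rel.py short_foot w11
```

```text
[0.5458 0.097  0.0923] 61.66984950920765 [-5.3249  4.3075  5.2397] [0.5772 0.9322 0.0036]
hub 6285 [array([ 4.3, 43.8]), array([63. , 44.2]), np.float64(89.6)]
foot tool axes 0.84
[[-0.0087 -0.0219 -0.0037]
 [ 0.0162 -0.0006  0.0192]
 [ 0.0335  0.0213  0.0514]]
plate 3398 [[-0.0035 -0.0222  0.0388]
 [ 0.0217 -0.      0.0477]
 [ 0.0336  0.0215  0.0527]]
```

Call:
move_arm --motion '[{"x": 0, "y": 0, "z": -0.002, "rx": 0, "ry": 0, "rz": 0, "jaw": 1}, {"x": 0, "y": 0, "z": 0, "rx": 0, "ry": 0, "rz": 0, "jaw": 0.2}, {"x": 0, "y": 0, "z": 0, "rx": 0, "ry": 0, "rz": 0, "jaw": 0.1}, {"x": 0, "y": 0, "z": 0, "rx": 0, "ry": 0, "rz": 0, "jaw": 0}, {"x": 0, "y": 0, "z": 0, "rx": 0, "ry": 0, "rz": 0, "jaw": 0}]'

```text
t: 19.17
ee_pos: [0.5469, 0.0966, 0.0924]
eef_rot: [0.0, 0.859, 0.513, 0.0]
contact_force: [-0.9, 0.6, 0.3]
gripper_width: 0.0424
grip_force: 0.0
```

```bash
python3 rel.py short_foot w12
```

```text
[0.5469 0.0966 0.0924] 61.67467841055535 [-0.941   0.5648  0.3199] [-0.0418  0.0377 -0.0283]
hub 5696 [array([ 4.1, 42.6]), array([44.1, 63.5]), np.float64(0.4)]
foot tool axes 0.94
[[-0.026  -0.0231 -0.0034]
 [ 0.0158 -0.0015  0.024 ]
 [ 0.0333  0.0199  0.0523]]
plate 3759 [[-0.0319 -0.0233  0.0397]
 [ 0.0198 -0.0006  0.0479]
 [ 0.0334  0.0201  0.0531]]
```

View pics/w12.png

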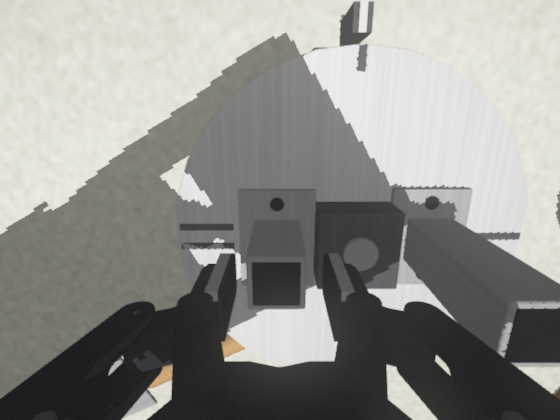

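The picture shows the short foot flush on the hub between the double lines (207,235), the tall foot in place at (430,205), and the notch at the pointer. Now the dial.

Call:
move_arm --motion '[{"x": 0, "y": 0, "z": -0.08, "rx": 0, "ry": 0, "rz": 0, "jaw": 0}, {"x": 0, "y": 0, "z": -0.3, "rx": 0, "ry": 0, "rz": 0, "jaw": 0}, {"x": 0, "y": 0, "z": -0.3, "rx": 0, "ry": 0, "rz": 0, "jaw": 0}, {"x": 0, "y": 0, "z": -0.3, "rx": 0, "ry": 0, "rz": 0, "jaw": 0}, {"x": 0.262, "y": -0.187, "z": 0, "rx": 0, "ry": 0, "rz": 0, "jaw": 0}, {"x": 0.262, "y": -0.187, "z": 0, "rx": 0, "ry": 0, "rz": 0, "jaw": 0}, {"x": 0.262, "y": -0.187, "z": 0, "rx": 0, "ry": 0, "rz": 0, "jaw": 0}, {"x": 0.262, "y": -0.187, "z": 0, "rx": 0, "ry": 0, "rz": 0, "jaw": 0}, {"x": 0.262, "y": -0.187, "z": 0, "rx": 0, "ry": 0, "rz": 0, "jaw": 0}, {"x": 0.262, "y": -0.187, "z": 0, "rx": 0, "ry": 0, "rz": 0, "jaw": 0}, {"x": 0.262, "y": -0.187, "z": 0, "rx": 0, "ry": 0, "rz": 0, "jaw": 0}]'

```text
t: 20.18
ee_pos: [0.5121, 0.3669, 0.2108]
eef_rot: [0.0, 0.859, 0.513, 0.0]
contact_force: [1.6, 0.5, 0.7]
gripper_width: 0.0427
grip_force: 0.0
```

Call:
move_arm --motion '[{"x": 0, "y": 0, "z": 0, "rx": 0, "ry": 0, "rz": -0.038, "jaw": 0}, {"x": 0, "y": 0, "z": 0, "rx": 0, "ry": 0, "rz": -0.038, "jaw": 0}, {"x": 0, "y": 0, "z": 0, "rx": 0, "ry": 0, "rz": -0.038, "jaw": 0}, {"x": 0, "y": 0, "z": 0, "rx": 0, "ry": 0, "rz": -0.038, "jaw": 0}, {"x": 0, "y": 0, "z": 0, "rx": 0, "ry": 0, "rz": -0.038, "jaw": 0}, {"x": 0, "y": 0, "z": 0, "rx": 0, "ry": 0, "rz": -0.038, "jaw": 0}, {"x": 0, "y": 0, "z": 0, "rx": 0, "ry": 0, "rz": -0.038, "jaw": 0}, {"x": 0, "y": 0, "z": 0, "rx": 0, "ry": 0, "rz": -0.038, "jaw": 0}, {"x": 0, "y": 0, "z": 0, "rx": 0, "ry": 0, "rz": -0.038, "jaw": 0}, {"x": 0, "y": 0, "z": 0, "rx": 0, "ry": 0, "rz": -0.038, "jaw": 0}, {"x": 0, "y": 0, "z": 0, "rx": 0, "ry": 0, "rz": -0.038, "jaw": 0}, {"x": 0, "y": 0, "z": 0, "rx": 0, "ry": 0, "rz": -0.038, "jaw": 0}]'

```text
t: 21.18
ee_pos: [0.5126, 0.365, 0.2107]
eef_rot: [0.0, 0.308, 0.951, 0.0]
contact_force: [-0.6, 0.4, -0.4]
gripper_width: 0.0431
grip_force: 0.0
```

```bash
python3 - <<'E'
from h import *
np.set_printoptions(precision=4,suppress=True)
K=cam("wrist");p,d=snapshot("wrist");save("w13",p);P=cloud(K,d)
m=(np.hypot(P[...,0]-.514,P[...,1]-.365)<.045)&(d>0)
for nm,lo,hi in [("bar",.09,.105)]:
    k=m&(P[...,2]>lo)&(P[...,2]<hi);Q=P[k];print(nm,len(Q),cv2.minAreaRect((Q[:,:2]*1000).astype(np.float32)),np.median(Q[:,2]))
    b=p.astype(int).sum(-1); w=k&(b>330); print("white on bar",w.sum(),P[w].mean(0) if w.any() else None, np.percentile(b[k],[5,50,95]))
print([(r["at"],r["confidence"]) for r in mark_of("wrist","dial_grip")[:2]])
plan((.514,.365,.2),177.7)
E
```

```text
bar 885 ((514.671875, 368.1189270019531), (11.334028244018555, 48.17735290527344), 86.37549591064453) 0.09748530473982472
white on bar 52 [0.5273 0.3671 0.0982] [123.  134.  335.8]
[([287.2, 208.4], 0.74)]
pos [0.5126 0.3649 0.2106] yaw 143.88 t 21.2833 j6 -0.32
shift(share) [-0.009  0.007  0.088] rows>= 0.3 | turn total share [ 0.0001  0.0001 -0.1879] rows>= 4.7
```

View pics/w13.png

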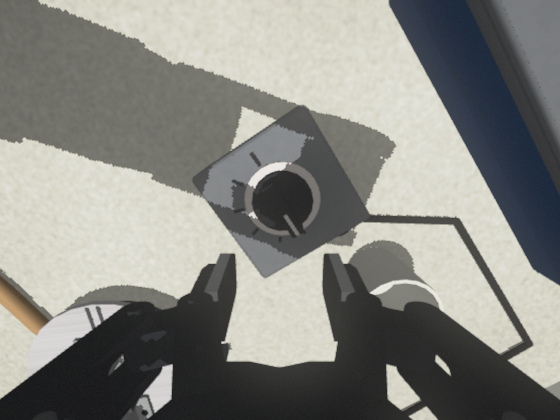

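The dial is at (282,200) with its white line pointing at the shortest tick, near (300,232). Longer ticks follow clockwise to (255,158), so it stands at setting 0 and needs four clicks.

Call:
move_arm --motion '[{"x": 0, "y": 0.028, "z": 0, "rx": 0, "ry": 0, "rz": 0, "jaw": 0}, {"x": 0, "y": 0, "z": 0, "rx": 0, "ry": 0, "rz": -0.0361, "jaw": 0}, {"x": 0, "y": 0, "z": 0, "rx": 0, "ry": 0, "rz": -0.0361, "jaw": 0}, {"x": 0, "y": 0, "z": 0, "rx": 0, "ry": 0, "rz": -0.0361, "jaw": 0}, {"x": 0, "y": 0, "z": 0, "rx": 0, "ry": 0, "rz": -0.0361, "jaw": 0}, {"x": 0, "y": 0, "z": 0, "rx": 0, "ry": 0, "rz": -0.0361, "jaw": 0}, {"x": 0, "y": 0, "z": 0.3, "rx": 0, "ry": 0, "rz": 0, "jaw": 0}, {"x": 0, "y": 0, "z": 0.3, "rx": 0, "ry": 0, "rz": 0, "jaw": 0}, {"x": 0, "y": 0, "z": 0, "rx": 0, "ry": 0, "rz": 0, "jaw": 0}]'

```text
t: 22.03
ee_pos: [0.5114, 0.3655, 0.1321]
eef_rot: [-0.004, 0.035, 0.999, -0.003]
contact_force: [-1.0, -1.5, -1.4]
gripper_width: 0.0429
grip_force: 0.0
```

```bash
cat > dial.py <<'E'
import sys
from h import *
np.set_printoptions(precision=4,suppress=True)
K=cam("wrist");pos,yaw,M,o=state();p,d=snapshot("wrist");save(sys.argv[1],p);P=cloud(K,d)
k=(np.hypot(P[...,0]-.514,P[...,1]-.367)<.03)&(d>0)&(P[...,2]>.085)&(P[...,2]<.105);Q=P[k]
c=cv2.minAreaRect((Q[:,:2]*1000).astype(np.float32));print("bar",len(Q),c,np.median(Q[:,2]))
b=p.astype(int).sum(-1);w=k&(b>b[k].max()*.75);q=P[w].mean(0);print("white",w.sum(),q,"line angle",np.degrees(np.arctan2(q[1]-c[0][1]/1000,q[0]-c[0][0]/1000)))
plan((c[0][0]/1000,c[0][1]/1000,.094),176.4); print(o["contact_force"],o["torque"])
E
python3 dial.py w14
```

```text
bar 1668 ((514.579345703125, 368.0960388183594), (10.749601364135742, 48.96626663208008), 86.31980895996094) 0.0974387256769255
white 181 [0.5271 0.3672 0.0979] line angle -3.9538480037427504
pos [0.5125 0.3663 0.135 ] yaw 176.07 t 22.0833 j6 -0.88
shift(share) [-0.018  0.018  0.342] rows>= 1.0 | turn total share [-0.0014 -0.0017 -0.0018] rows>= 0.1
[-0.992  -1.4923 -1.4387] [-0.0195 -0.001  -0.0023]
```

Call:
move_arm --motion '[{"x": -0.018, "y": 0.018, "z": 0.2, "rx": 0, "ry": 0, "rz": 0, "jaw": 0}, {"x": 0, "y": 0, "z": 0.14, "rx": 0, "ry": 0, "rz": 0, "jaw": 0}, {"x": 0, "y": 0, "z": 0, "rx": 0, "ry": 0, "rz": 0, "jaw": 0}, {"x": 0, "y": 0, "z": 0, "rx": 0, "ry": 0, "rz": 0, "jaw": 1}, {"x": 0, "y": 0, "z": 0, "rx": 0, "ry": 0, "rz": 0, "jaw": 1}, {"x": 0, "y": 0, "z": 0, "rx": 0, "ry": 0, "rz": 0, "jaw": 1}, {"x": 0, "y": 0, "z": 0, "rx": 0, "ry": 0, "rz": 0, "jaw": 1}, {"x": 0, "y": 0, "z": 0, "rx": 0, "ry": 0, "rz": 0, "jaw": 1}]' --force 30

```text
t: 22.75
ee_pos: [0.5176, 0.3674, 0.0995]
eef_rot: [0.001, 0.033, 0.999, -0.002]
contact_force: [0.5, -15.3, 9.5]
gripper_width: 0.01
grip_force: 32.9
```

```bash
python3 -c "
from h import *
plan((.5146,.3681,.094),176.4);o=state()[3];print(o['contact_force'],o['torque'],o['grip_force'],o['gripper_width'])"
```

```text
pos [0.5176 0.3674 0.0995] yaw 176.27 t 22.75 j6 -0.89
shift(share) [0.025 0.005 0.046] rows>= 0.2 | turn total share [-0.0011  0.0004 -0.0007] rows>= 0.0
[  0.53259435 -15.27946235   9.54208876] [-2.52547431 -0.05076251  0.0910609 ] 32.903616428375244 0.010040385242310936
```

Call:
move_arm --motion '[{"x": 0.015, "y": -0.012, "z": 0, "rx": 0, "ry": 0, "rz": 0, "jaw": 1}, {"x": 0, "y": 0, "z": 0, "rx": 0, "ry": 0, "rz": 0, "jaw": 1}]'

```text
t: 22.92
ee_pos: [0.5174, 0.3672, 0.0996]
eef_rot: [0.002, 0.033, 0.999, -0.0]
contact_force: [5.8, -10.0, 2.5]
gripper_width: 0.0103
grip_force: 32.0
```

Call:
move_arm --motion '[{"x": 0, "y": 0, "z": 0, "rx": 0, "ry": 0, "rz": 0.0333, "jaw": 1}, {"x": 0, "y": 0, "z": 0, "rx": 0, "ry": 0, "rz": 0.0333, "jaw": 1}, {"x": 0, "y": 0, "z": 0, "rx": 0, "ry": 0, "rz": 0.0333, "jaw": 1}, {"x": 0, "y": 0, "z": 0, "rx": 0, "ry": 0, "rz": 0.0333, "jaw": 1}, {"x": 0, "y": 0, "z": 0, "rx": 0, "ry": 0, "rz": 0.0333, "jaw": 1}, {"x": 0, "y": 0, "z": 0, "rx": 0, "ry": 0, "rz": 0.0333, "jaw": 1}, {"x": 0, "y": 0, "z": 0, "rx": 0, "ry": 0, "rz": 0, "jaw": 1}]'

```text
t: 23.5
ee_pos: [0.5168, 0.3656, 0.0996]
eef_rot: [0.002, 0.343, 0.939, -0.001]
contact_force: [5.4, -17.6, 7.7]
gripper_width: 0.0102
grip_force: 32.7
```

```bash
python3 -c "
from h import *
plan((.5146,.3681,.094),176.4-36);p,y,M,o=state();print(o['contact_force'],M.T@o['contact_force'],o['torque'],o['grip_force'],o['gripper_width'])"
```

```text
pos [0.5168 0.3656 0.0996] yaw 139.93 t 23.5 j6 -0.25
shift(share) [0.028 0.004 0.046] rows>= 0.2 | turn total share [-0.0003  0.0015 -0.0026] rows>= 0.1
[  5.35988648 -17.60213209   7.67289059] [-15.46800386 -10.02768594  -7.59098535] [-3.00446992 -0.99843318  0.034573  ] 32.73129254579544 0.010187546071657307
```

Call:
move_arm --motion '[{"x": -0.025, "y": -0.016, "z": 0, "rx": 0, "ry": 0, "rz": 0, "jaw": 1}, {"x": 0, "y": 0, "z": 0, "rx": 0, "ry": 0, "rz": 0, "jaw": 1}]'

```text
t: 23.67
ee_pos: [0.517, 0.3651, 0.0996]
eef_rot: [0.001, 0.34, 0.94, 0.001]
contact_force: [-1.6, -3.5, 7.6]
gripper_width: 0.0103
grip_force: 32.7
```

```bash
python3 -c "
from h import *
plan((.5146,.3681,.094),176.4-72);p,y,M,o=state();print(o['contact_force'],M.T@o['contact_force'],o['torque'],o['grip_force'],o['gripper_width'])"
```

```text
pos [0.517  0.3651 0.0996] yaw 140.22 t 23.6667 j6 -0.26
shift(share) [0.031 0.006 0.046] rows>= 0.2 | turn total share [ 8.00e-04 -1.00e-04  1.99e-01] rows>= 5.0
[-1.61396103 -3.53855901  7.56583161] [-1.026943   -3.73332312 -7.57467917] [-0.47983476  0.22143363  0.04658076] 32.68266141414642 0.010269666959961897
```

Call:
move_arm --motion '[{"x": 0, "y": 0, "z": 0, "rx": 0, "ry": 0, "rz": 0.0333, "jaw": 1}, {"x": 0, "y": 0, "z": 0, "rx": 0, "ry": 0, "rz": 0.0333, "jaw": 1}, {"x": 0, "y": 0, "z": 0, "rx": 0, "ry": 0, "rz": 0.0333, "jaw": 1}, {"x": 0, "y": 0, "z": 0, "rx": 0, "ry": 0, "rz": 0.0333, "jaw": 1}, {"x": 0, "y": 0, "z": 0, "rx": 0, "ry": 0, "rz": 0.0333, "jaw": 1}, {"x": 0, "y": 0, "z": 0, "rx": 0, "ry": 0, "rz": 0.0333, "jaw": 1}, {"x": 0, "y": 0, "z": 0, "rx": 0, "ry": 0, "rz": 0, "jaw": 1}]'

```text
t: 24.25
ee_pos: [0.5155, 0.3641, 0.0995]
eef_rot: [0.0, 0.616, 0.788, -0.001]
contact_force: [-6.5, -8.1, 13.3]
gripper_width: 0.01
grip_force: 33.6
```

```bash
python3 -c "
from h import *
plan((.5146,.3681,.094),176.4-108);p,y,M,o=state();print(o['contact_force'],M.T@o['contact_force'],o['torque'],o['grip_force'],o['gripper_width'])"
```

```text
pos [0.5155 0.3641 0.0995] yaw 103.94 t 24.25 j6 0.37
shift(share) [0.034 0.001 0.046] rows>= 0.2 | turn total share [-0.0003  0.0005  0.1974] rows>= 5.0
[-6.4647597  -8.10477469 13.34432188] [ -6.324202    -8.24292464 -13.32704316] [-1.37385004  1.00422747  0.0256133 ] 33.59948426485062 0.0099870704828888
```

Call:
move_arm --motion '[{"x": -0.012, "y": -0.016, "z": -0.01, "rx": 0, "ry": 0, "rz": 0, "jaw": 1}, {"x": 0, "y": 0, "z": 0, "rx": 0, "ry": 0, "rz": 0.0333, "jaw": 1}, {"x": 0, "y": 0, "z": 0, "rx": 0, "ry": 0, "rz": 0.0333, "jaw": 1}, {"x": 0, "y": 0, "z": 0, "rx": 0, "ry": 0, "rz": 0.0333, "jaw": 1}, {"x": 0, "y": 0, "z": 0, "rx": 0, "ry": 0, "rz": 0.0333, "jaw": 1}, {"x": 0, "y": 0, "z": 0, "rx": 0, "ry": 0, "rz": 0.0333, "jaw": 1}, {"x": 0, "y": 0, "z": 0, "rx": 0, "ry": 0, "rz": 0.0333, "jaw": 1}, {"x": 0, "y": 0, "z": 0, "rx": 0, "ry": 0, "rz": 0, "jaw": 1}]'

```text
t: 24.92
ee_pos: [0.5135, 0.3639, 0.0996]
eef_rot: [-0.001, 0.829, 0.559, -0.0]
contact_force: [-7.1, 1.8, 4.6]
gripper_width: 0.0102
grip_force: 32.5
```

```bash
python3 -c "
from h import *
plan((.5146,.3681,.094),176.4-144);p,y,M,o=state();print(o['contact_force'],M.T@o['contact_force'],o['torque'],o['grip_force'],o['gripper_width'])"
```

```text
pos [0.5135 0.3639 0.0996] yaw 67.96 t 24.9167 j6 1.0
shift(share) [ 0.036 -0.004  0.047] rows>= 0.2 | turn total share [-0.0006 -0.      0.1976] rows>= 5.0
[-7.11268735  1.81345604  4.56807666] [-0.98548406 -7.28142834 -4.55586337] [0.33223548 1.2106933  0.01748906] 32.53560125827789 0.010242474533191165
```

Call:
move_arm --motion '[{"x": 0, "y": -0.014, "z": 0, "rx": 0, "ry": 0, "rz": 0, "jaw": 1}, {"x": 0, "y": 0, "z": 0, "rx": 0, "ry": 0, "rz": 0.033, "jaw": 1}, {"x": 0, "y": 0, "z": 0, "rx": 0, "ry": 0, "rz": 0.033, "jaw": 1}, {"x": 0, "y": 0, "z": 0, "rx": 0, "ry": 0, "rz": 0.033, "jaw": 1}, {"x": 0, "y": 0, "z": 0, "rx": 0, "ry": 0, "rz": 0.033, "jaw": 1}, {"x": 0, "y": 0, "z": 0, "rx": 0, "ry": 0, "rz": 0.033, "jaw": 1}, {"x": 0, "y": 0, "z": 0, "rx": 0, "ry": 0, "rz": 0.033, "jaw": 1}, {"x": 0, "y": 0, "z": 0, "rx": 0, "ry": 0, "rz": 0, "jaw": 1}, {"x": 0, "y": 0, "z": 0, "rx": 0, "ry": 0, "rz": 0, "jaw": 1}, {"x": 0, "y": 0, "z": 0, "rx": 0, "ry": 0, "rz": 0, "jaw": 1}]'

```text
t: 25.75
ee_pos: [0.512, 0.3651, 0.0996]
eef_rot: [-0.001, 0.96, 0.282, -0.0]
contact_force: [-7.4, 4.5, 5.6]
gripper_width: 0.0098
grip_force: 32.7
```

```bash
python3 -c "
from h import *
plan((.5146,.3681,.094),176.4-144);p,y,M,o=state();print(o['contact_force'],M.T@o['contact_force'],o['torque'],o['grip_force'],o['gripper_width'])"
```

```text
pos [0.512  0.3651 0.0996] yaw 32.71 t 25.75 j6 1.61
shift(share) [ 0.032 -0.009  0.047] rows>= 0.2 | turn total share [-0.0007 -0.0001  0.0017] rows>= 0.0
[-7.42248868  4.49441226  5.56789575] [-3.81546835 -7.80515858 -5.55123802] [0.76858439 1.44861493 0.03984929] 32.69673049449921 0.009834938229702108
```

Call:
move_arm --motion '[{"x": -0.007, "y": -0.014, "z": -0.008, "rx": 0, "ry": 0, "rz": 0, "jaw": 1}, {"x": 0, "y": 0, "z": 0, "rx": 0, "ry": 0, "rz": 0, "jaw": 1}, {"x": 0, "y": 0, "z": 0, "rx": 0, "ry": 0, "rz": 0, "jaw": 0}, {"x": 0, "y": 0, "z": 0, "rx": 0, "ry": 0, "rz": 0, "jaw": 0}, {"x": 0, "y": 0, "z": 0, "rx": 0, "ry": 0, "rz": 0, "jaw": 0}, {"x": 0, "y": 0, "z": 0, "rx": 0, "ry": 0, "rz": 0, "jaw": 0}, {"x": 0, "y": 0, "z": -0.15, "rx": 0, "ry": 0, "rz": 0, "jaw": 0}, {"x": 0, "y": 0, "z": -0.3, "rx": 0, "ry": 0, "rz": 0, "jaw": 0}, {"x": 0, "y": 0, "z": -0.3, "rx": 0, "ry": 0, "rz": 0, "jaw": 0}, {"x": 0, "y": 0, "z": -0.3, "rx": 0, "ry": 0, "rz": 0, "jaw": 0}, {"x": 0, "y": 0, "z": 0, "rx": 0, "ry": 0, "rz": 0, "jaw": 0}]'

```text
t: 26.67
ee_pos: [0.5145, 0.3668, 0.2331]
eef_rot: [-0.002, 0.96, 0.282, 0.005]
contact_force: [1.3, 1.6, -0.1]
gripper_width: 0.0426
grip_force: 0.0
```

```bash
python3 dial.py w15; python3 - <<'E'
from h import *
a=snapshot("top")[0][150:260,110:310];b=snapshot("wrist")[0]
save("fin",np.vstack([cv2.resize(a,(560,308),interpolation=cv2.INTER_CUBIC),b[:290]]))
E
```

```text
bar 707 ((514.280517578125, 367.8731994628906), (48.25124740600586, 10.401365280151367), 32.858428955078125) 0.0975775108298812
white 34 [0.4995 0.3584 0.0983] line angle -147.32925684560433
pos [0.5135 0.3661 0.2299] yaw 32.71 t 26.7167 j6 1.62
shift(share) [ 0.005 -0.009  1.133] rows>= 3.3 | turn total share [ 0.0032 -0.0012 -0.7983] rows>= 20.1
[ 1.2696  1.623  -0.1118] [0.0134 0.0006 0.0056]
```

View pics/fin.png

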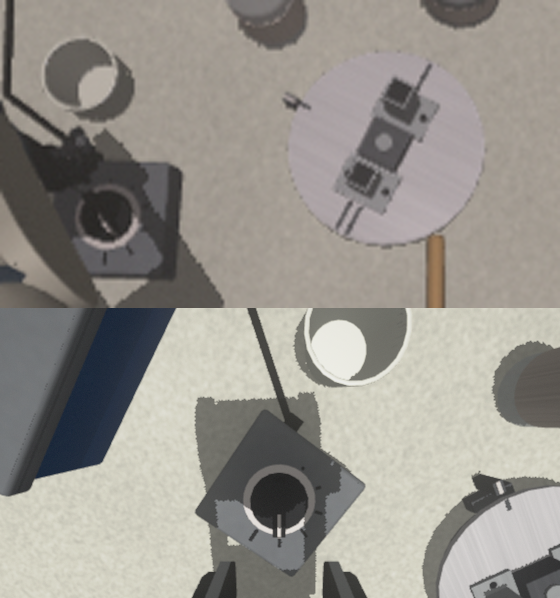

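The dial line has turned 143.5° clockwise, which is setting 4. Both feet are flush on their marks and the notch is at the pointer.

```bash
python3 -c "
from workcell import *
print(sign_off())"
```

```text
the job is handed in; nothing more can be done
None
```

The job is handed in at about 27 s of the 72 s allowed, with no verdict returned. In the last pictures both feet stood flush against the hub on their marks, the notch was at the pointer, and the dial was at setting 4.

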